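Get the block plane from under the tote's sliding tray and put all back

ROBOT

A 7-joint arm with a two-finger parallel gripper is mounted at the origin on a cart in front of the work surface, level with it; the furniture and walls round the work are solid. World frame = base frame: x ahead of the robot, y to its left, z up, the work surface at z = 0. Lengths are in m, angles in degrees, forces in N, time in s.
With the tool pointing down it reaches from about 0.4 to 0.85 m from the base axis. Payload 6.9 kg.
Tool frame: the origin (TCP) lies at the very end of the fingers, on their centre line; the grasp point (between the pads) lies 19 mm behind it; z points along the fingers, y is the line along which they close (so a half turn about z gives the same grasp; the last joint's range is limited). The gripper opens to 85 mm and grips with 20 to 120 N. Pads are 22 mm wide; open, the fingers measure 114 mm over their backs; the gripper's body (76 mm by 85 mm) begins 54 mm behind the grasp point. The pads swing forward as they close: fully open they stand 13 mm farther back than shut.
Start: joints at [80.472, 29.078, -13.613, 85.955, 7.202, 65.827, -8.869], TCP at [0.168, -0.602, 0.231] pointing down, gripper open.
Joint ranges: [-176.47, 176.47], [-13.61, 117.27], [-81.72, 77.17], [0.22, 143.17], [-87.28, 267.28], [10, 112.55], [-165.47, 165.47]. Speed limits (degrees/s): [136.94, 136.94, 180, 180, 180, 180, 180].

INTERFACE

Orientations are given as [roll, pitch, yaw] about the fixed x, y, z axes, in that order (R = Rz(yaw) Ry(pitch) Rx(roll)).
In Python, from rig import state, get_image, camera_params, finish_job gives the robot as it stands.
- The arm moves only by the tool carry_out, never from a script. Its argument "commands" is a list of rows, each a list of 6 numbers: the shift along the world's x, y, z in m, then the turn, a rotation vector about the world's x, y, z in rad. A call has 1 to 8 rows; each row shifts and turns the commanded pose from where the row before left it; what a row does not reach is not made up. A row lasts 1/12 s, in which the tool goes at most 41.7 mm and 7.16 degrees, less where a joint would pass 70% of its speed; a pose out of reach is approached as far as the arm can. A call is refused whole if a number of a shift passes 0.0417 or a number of a turn 0.125, either way. A call with a gripper value outside its range is refused whole. "gripper" is the opening, from 0 (shut) to 1 (fully open), set as the call begins (left out, the last holds). The fingers move at their own pace and stop on an object; "squeeze" is the grip in N (left out, the last holds). Time passes only in rows, so rows that do not move let the fingers close. It gives the time, the measured TCP pose, the force, the opening and the grip force at its end, in the units of the state.
- state(): the state, without advancing time (a new reading comes with each control period).
- get_image(name): name is "scene" or "top" or "wrist"; returns the picture (400x640x3 uint8, red, green, blue); there is no depth.
- camera_params(name): a dict with "mtx" (3x3 intrinsics, pixels), "world_from_camera" (4x4, takes a point from camera to world coordinates); the wrist camera has in their place "T_tool_cam" (4x4, takes a point from camera to tool coordinates, whose origin is the TCP and whose axes are the flange's). Camera axes: x right, y up, looking along -z (the intrinsics and any distortion apply to the point x, -y, -z); pixel columns grow to the right and rows downward; lengths in m; the calibration is good to about 2 mm. The wrist camera is an equidistant fisheye: a pixel r from the principal point sees the ray r / f radians off the axis. A picture is of the moment at which its call begins: read the wrist's pose just before it. camera_params takes no time and is no camera call.
- finish_job(): hands the job in; it is judged then, once.
The state is a dict: "t": time; "joints": joint angles; "joint_vel": joint speeds; "effort": joint torques, N m; "eef_pos": TCP position; "tool_rot": TCP orientation; "contact_force": force on the tool from outside, world axes, zero at the start; "ft_torque": the same for the moment, N m; "width": finger opening in m; "gripper_force": force on a finger pad.
Only numpy, scipy, OpenCV 4.12 (cv2) and the standard library are available. Lean on these libraries where they do the work, as an engineer would, in place of code of your own. Each camera call takes 0.05 s, during which the arm holds its last target. There are 200 camera calls.

TASK

The block plane is wanted on the planing board, but it lies under the sliding tray of the tool tote, and the spray can and the finish tin stand in the tray's way. Stand both upright on the rubber mat, slide the tray right across to the pocket end, and lay the plane sole down on the middle of the pale board, lengthwise. Then slide the tray fully home again and put the can and the tin back upright, each into the pocket it came from; leave the wax tin and the jar of screws alone.

Things in the scene. Friction and masses are not known exactly. Their poses are not given: they have to be found in the camera images.
- tote: Open plywood tool tote, heavy, 190 (x) x 306 (y) x 90 mm. Origin: centre of its footprint on the bench; y the long axis, +y to the pocket end. Walls 9 mm, top z = 90 mm; inner floor z = 26 mm. Two pockets at the +y end, 83 (x) x 74 (y) mm, centred at x = -44.5 and +44.5, y = 107 mm, dividers 6 mm thick up to z = 72 mm. The rest inside, y = -144 to 64 mm, is one well: the plane lies in it.
- tray (a joint): Slide of the tote's pale wooden tray along the tote's +y, m: 0 = home (at the stop, over y = -153 to -37 mm of the tote), 0.186 = right across, over the pockets (at the stop; well open for y < 33 mm). Friction 1.5 N; stays where left. Tray 190 x 116 mm, underside z = 90, rim z = 122 mm; what stands in the pockets blocks it. A tape measure and an offcut lie loose in it and ride along.
- tray_handle (a point): Middle of the tray's handle: a round bar, 16 mm diameter, 176 mm long, along the tote's x at z = 145 mm; the cheeks that carry its ends reach z = 163 mm (the highest point of the tray), the things in the tray z = 131 mm, more than 10 mm to either side of the middle. Moves with the tray. Pinch it from above, closing along the tote's y.
- spray_can: Red spray can with a white cap, 53 mm diameter, 188 mm high, about 0.33 kg, standing in one of the pockets. Origin: centre of its base; z up. The straight red body reaches 155 mm above the base; grip it there, near its top (about 148 mm), so that the cap has room under the hand, and with the fingers above the tote's walls.
- finish_tin: Plain round steel tin with a paper band, 60 mm diameter, 135 mm high, about 0.35 kg, standing in the other pocket. Origin: centre of its base; z up. Straight-sided up to 115 mm; grip it above the tote's walls (about 100 mm).
- plane: Iron block plane, 48 (x) x 155 (y) x 54 mm high, about 0.68 kg, sole down on the tote's floor, lying along the tote with only its knob end showing beyond the tray. Origin: middle of the sole; z up, y along the sole, the knob at -y. Grip across the 48 mm body near the origin, 20 to 35 mm above the sole.
- mat: Black rubber mat, 120 (x) x 190 (y) x 4 mm thick, fixed flat on the bench: the side area. Origin: centre of its underside.
- board: Planing board, heavy (2.5 kg): plywood base 110 (x) x 220 (y) x 12 mm; on it a pale pine board 85 (x) x 190 (y) x 22 mm against a low darker stop at the +y end. The pale board's top is at z = 34 mm, its middle at x = 0, y = -13 mm; the stop's top is at z = 29 mm. Origin: centre of the base's underside; y lengthwise.
- wax_tin: Bystander: low green round tin, 86 mm wide, 43 mm high; origin at the centre of its underside. Leave it alone.
- screw_jar: Bystander: glass jar of screws with a metal lid, 66 mm wide, 86 mm high; origin at the centre of its underside. Leave it alone.

How it is judged:
By the outcome, as a careful person would: the job done as asked, in the order asked, and still so for the second after the job is handed in, with the robot touching nothing.
It also fails if it takes over 152 s, if anything falls off the work surface, if the arm or the gripper's body presses on something with over 40 N, if the wrist force passes 120 N, or if a joint passes its speed limit or range.

## Working session

There is one attempt and no reset: what is moved stays moved. The work goes in short steps, Python scripts to look and compute and a tool call to move; the robot and the scene stay as the last step left them, time stands still between calls to the robot, and variables do not carry over. Pictures are saved under pics/ and viewed, at most 14 in all, crops included, and the job is handed in when it is done.

Besides the shell and the picture viewer there is one more tool, called by a JSON object that holds its "api" and its "payload". carry_out: Moves the arm, as the interface text tells. Its arguments: {"type":"object","properties":{"commands":{"type":"array","items":{"type":"array","items":{"type":"number"}}},"gripper":{"type":"number"},"squeeze":{"type":"number"}},"required":["commands"]}

```bash
ls; mkdir -p pics
python3 - <<'E'
from rig import *
import cv2
for n in ("top","scene"):
    cv2.imwrite(f"pics/{n}0.png",get_image(n)[:,:,::-1])
    print(n,camera_params(n))
print(camera_params("wrist"));print(state())
E
```

```text
pics
top {'mtx': array([[499.81396747,   0.        , 315.89049287],
       [  0.        , 499.81396747, 201.73956777],
       [  0.        ,   0.        ,   1.        ]]), 'world_from_camera': array([[ 0.01414307,  0.99305852, -0.11676792,  0.35670939],
       [-0.99979916,  0.01570322,  0.01245192,  0.08166807],
       [ 0.01419911,  0.11656836,  0.99308117,  1.58005581],
       [ 0.        ,  0.        ,  0.        ,  1.        ]])}
scene {'mtx': array([[519.51444604,   0.        , 319.64351881],
       [  0.        , 519.51444604, 199.05947156],
       [  0.        ,   0.        ,   1.        ]]), 'world_from_camera': array([[ 0.95890056,  0.23555391, -0.15818997,  0.31622873],
       [-0.28335433,  0.76581453, -0.57726808, -0.67737238],
       [-0.01483357,  0.5983665 ,  0.8010852 ,  1.17871577],
       [ 0.        ,  0.        ,  0.        ,  1.        ]])}
{'mtx': array([[309.70691629,   0.        , 322.78326745],
       [  0.        , 309.70691629, 197.41785681],
       [  0.        ,   0.        ,   1.        ]]), 'T_tool_cam': array([[ 1.33392906e-03,  9.59006927e-01,  2.833
[... 299 characters left out ...]
 0.1, 'joints': array([ 80.47203205,  29.12101382, -13.61024088,  86.00190998,
         7.2019931 ,  65.82624918,  -8.86941198]), 'joint_vel': array([ 0.04875051, -0.09309999,  0.02015621, -0.22390998, -0.0463994 ,
       -0.03509449, -0.05278184]), 'effort': array([-7.14671885e-03, -6.21837473e+01, -2.19489567e+00, -2.50204021e+01,
        1.26629008e-02,  7.80700240e-03, -4.98437396e-05]), 'eef_pos': array([ 0.16760782, -0.60165336,  0.2305203 ]), 'tool_rot': array([-1.79909608e+02,  1.00390564e-03,  1.55737787e+01]), 'contact_force': array([0.00780069, 0.30286999, 0.1355194 ]), 'ft_torque': array([-0.01680309, -0.01262442,  0.01977048]), 'gripper_force': 0.0, 'width': 0.08502158883415116}
```

View pics/top0.png

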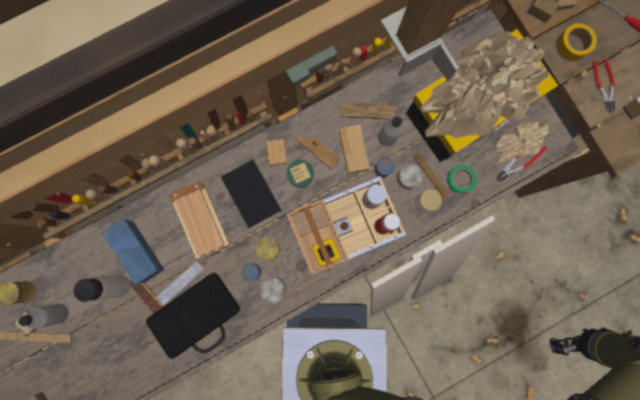

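View pics/scene0.png

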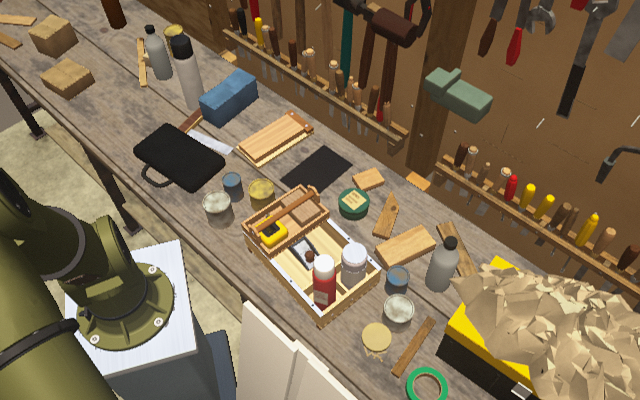

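The top view shows the tote near (348,225), the mat at (250,193), the board at (200,218), and the can and tin at (387,223) and (375,195). I'll enlarge those areas.

Run:
```python
import cv2
t=cv2.imread("pics/top0.png");s=cv2.imread("pics/scene0.png")
cv2.imwrite("pics/topc.png",cv2.resize(t[160:280,275:425],None,fx=5,fy=5,interpolation=2))
cv2.imwrite("pics/topd.png",cv2.resize(t[140:270,160:320],None,fx=5,fy=4.6,interpolation=2)[:598])
cv2.imwrite("pics/scc.png",cv2.resize(s[170:330,220:400],None,fx=3.7,fy=3.7,interpolation=2))
```

```text
(no output)
```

View pics/topc.png

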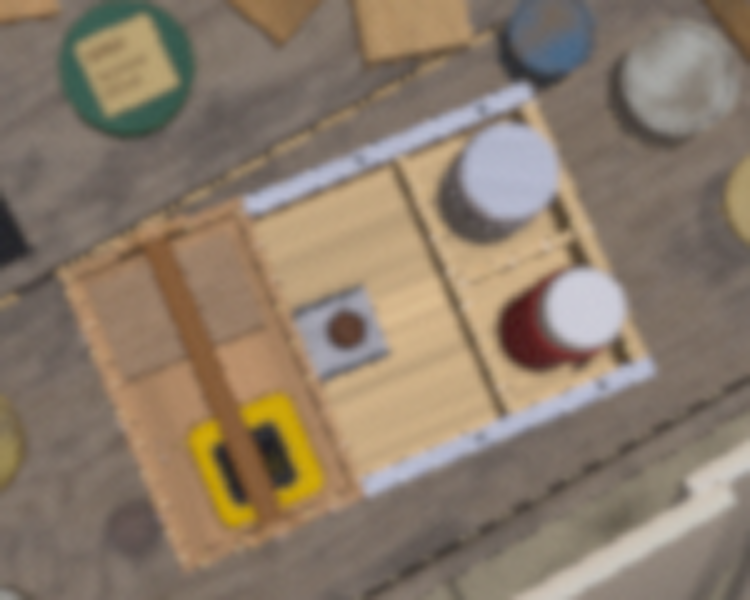

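View pics/topd.png

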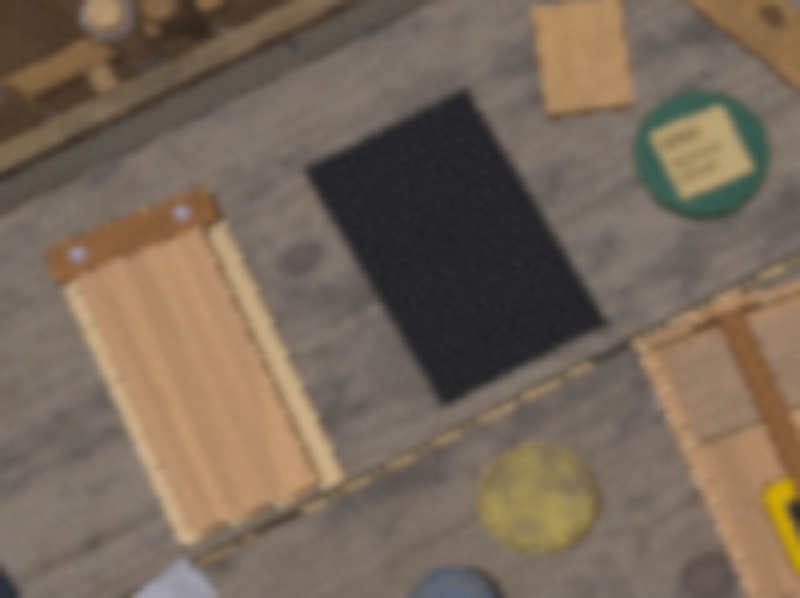

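View pics/scc.png

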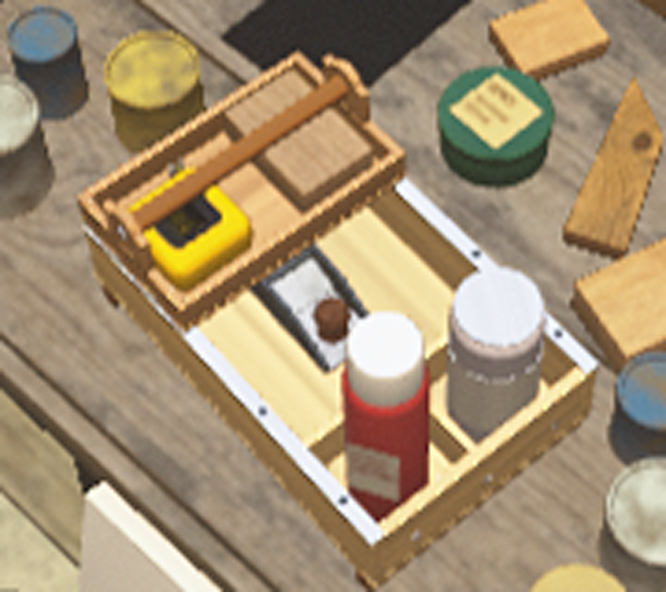

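The crops show the tray rim and tote corners, the can cap at (583,308), the tin top at (510,172) and the plane knob at (347,331) in the first. The mat and board corners are in the second. I'll fit the poses.

```bash
cat > h.py <<'E'
import numpy as np, cv2
from rig import *
from scipy.optimize import least_squares
from scipy.spatial.transform import Rotation as Ro
C={}
def cam(n):
    if n not in C: C[n]=camera_params(n)
    return C[n]
def proj(n,P):
    c=cam(n);T=c["world_from_camera"];p=(np.atleast_2d(P)-T[:3,3])@T[:3,:3]
    p=p*[1,-1,-1];q=p@c["mtx"].T;return q[:,:2]/q[:,2:]
def ray(n,uv,z):
    c=cam(n);T=c["world_from_camera"];d=np.linalg.solve(c["mtx"],[*uv,1])*[1,-1,-1]
    d=T[:3,:3]@d;return T[:3,3]+d*(z-T[2,3])/d[2]
def wray(uv,z,st):   # wrist fisheye pixel -> world point at height z
    c=cam("wrist");m=c["mtx"];x=(uv[0]-m[0,2])/m[0,0];y=(uv[1]-m[1,2])/m[1,1]
    r=np.hypot(x,y);s=np.sinc(r/np.pi);d=np.array([x*s,-y*s,-np.cos(r)])
    R=Ro.from_euler("xyz",st["tool_rot"],degrees=True).as_matrix();T=c["T_tool_cam"]
    o=st["eef_pos"]+R@T[:3,3];d=R@T[:3,:3]@d;return o+d*(z-o[2])/d[2]
def W(p,P):
    a=np.radians(p[2]*100);c,s=np.cos(a),np.sin(a);P=np.atleast_2d(P)
    return np.c_[p[0]+c*P[:,0]-s*P[:,1],p[1]+s*P[:,0]+c*P[:,1],P[:,2]]
def fit(obs,p0):  # obs: (cam,P(mm),uv)
    f=lambda p:np.concatenate([(proj(n,W(p,np.array(P)/1e3))[0]-uv) for n,P,uv in obs])
    r=least_squares(f,p0,loss="soft_l1");return r.x,r.fun.reshape(-1,2)
tc=lambda u,v:("top",np.array([275+(u+.5)/5-.5,160+(v+.5)/5-.5]))
td=lambda u,v:("top",np.array([160+(u+.5)/5-.5,140+(v+.5)/4.6-.5]))
sc=lambda u,v:("scene",np.array([220+(u+.5)/3.7-.5,170+(v+.5)/3.7-.5]))
E
python3 - <<'E'
from h import *
np.set_printoptions(precision=4,suppress=True)
def run(nm,L,p0):
    p,r=fit([(o[0],P,o[1]) for P,o in L],p0);print(nm,p[:2],p[2]*100,"res",np.abs(r).max(),r.round(1).tolist());return p
t=run("tote",[((-95,153,90),tc(532,84)),((95,153,90),tc(653,370)),((95,153,90),sc(375,545)),((-95,153,90),sc(597,370)),
((-95,-153,122),tc(62,272)),((95,-153,122),tc(190,570)),((95,-37,122),tc(362,492)),((-95,-37,122),tc(240,202)),
((95,-153,122),sc(80,203)),((-95,-153,122),sc(300,52)),((-95,-37,122),sc(406,155)),((95,-37,122),sc(180,322))],[.45,0,-.65])
run("mat",[((-60,95,4),td(307,170)),((60,95,4),td(467,90)),((60,-95,4),td(607,323)),((-60,-95,4),td(443,405))],[.5,.3,.3])
run("board",[((-42.5,82,34),td(72,285)),((42.5,82,34),td(207,228)),((42.5,-108,34),td(318,485)),((-42.5,-108,34),td(190,542)),((55,-110,12),td(345,477)),((-55,110,29),td(45,250)),((55,110,29),td(205,187))],[.45,.4,.3])
print("tote handle",W(t,[0,-.095,.145]),"pockets",W(t,[[.0445,.107,.026],[-.0445,.107,.026]]))
loc=lambda q:(np.linalg.solve(np.array([[np.cos(t[2]*100*np.pi/180),-np.sin(t[2]*100*np.pi/180)],[np.sin(t[2]*100*np.pi/180),np.cos(t[2]*100*np.pi/180)]]),q[:2]-t[:2])*1e3)
for nm,z,os in(("can",.214,[tc(583,308),sc(386,343)]),("tin",.161,[tc(510,172),sc(498,303)]),("knob",.07,[tc(347,331),sc(332,312)])):
    for o in os: q=ray(o[0],o[1],z);print(nm,q,loc(q))
print("wax",ray(*td(703,153),.043))
for uv in((411,175),(385,167),(271,290),(251,271),(267,247)):print(uv,ray("top",uv,.08))
E
```

```text
tote [ 0.4654 -0.0314] -156.32835106417733 res 2.554677684210901 [[0.2, -0.5], [1.5, 0.2], [-0.4, 0.3], [0.7, -1.2], [0.2, -0.1], [-0.2, 0.7], [2.2, 0.6], [1.1, -1.3], [-1.1, -1.3], [-0.4, -0.0], [0.1, -0.3], [0.1, -2.6]]
mat [0.5663 0.2693] -60.14325636734363 res 1.0295795682410755 [[-1.0, -0.3], [0.2, -0.8], [0.6, 0.2], [-0.0, 0.8]]
board [0.479 0.428] -65.30036726478241 res 1.3402453110635975 [[0.6, -1.2], [-1.0, 0.3], [0.4, 0.4], [0.3, -0.7], [0.1, 1.3], [-0.7, 0.1], [0.0, -0.3]]
tote handle [[0.4273 0.0556 0.145 ]] pockets [[ 0.4676 -0.1473  0.026 ]
 [ 0.5491 -0.1116  0.026 ]]
can [ 0.4668 -0.143   0.214 ] [ 43.5039 102.7325]
can [ 0.4679 -0.1458  0.214 ] [ 43.5964 105.7707]
tin [ 0.5487 -0.11    0.161 ] [-44.7181 105.3838]
tin [ 0.5501 -0.1097  0.161 ] [-46.1611 105.7454]
knob [ 0.4623 -0.0234  0.07  ] [-0.3474 -8.6048]
knob [ 0.4629 -0.0333  0.07  ] [3.0103 0.6988]
wax [0.6272 0.1126 0.043 ]
(411, 175) [ 0.6198 -0.226   0.08  ]
(385, 167) [ 0.6432 -0.1466  0.08  ]
(271, 290) [0.2682 0.1919 0.08  ]
(251, 271) [0.3231 0.2525 0.08  ]
(267, 247) [0.3947 0.2069 0.08  ]
```

{"api": "carry_out", "payload": {"commands": [[0, 0, 0.01, 0, 0, 0.0177], [0, 0, 0.02, 0, 0, 0.0177], [0, 0, 0.025, 0, 0, 0.0177], [0, 0, 0.025, 0, 0, 0.0177], [0.005, 0.008, 0.025, 0, 0, 0.0177], [0.01, 0.015, 0.02, 0, 0, 0.0177], [0.0125, 0.019, 0.02, 0, 0, 0.0177], [0.0125, 0.019, 0.015, 0, 0, 0.0177]], "gripper": 1}}

```text
t: 0.77
eef_pos: [0.208, -0.5406, 0.3935]
tool_rot: [179.9, 0.0, 23.7]
contact_force: [0.7, -1.3, -1.1]
width: 0.0853
gripper_force: 0.0
```

{"api": "carry_out", "payload": {"commands": [[0.0125, 0.019, 0.01, 0, 0, 0], [0.0125, 0.019, 0, 0, 0, 0], [0.0125, 0.019, 0, 0, 0, 0], [0.0125, 0.019, 0, 0, 0, 0], [0.0125, 0.019, 0, 0, 0, 0], [0.0125, 0.019, 0, 0, 0, 0], [0.0125, 0.019, 0, 0, 0, 0], [0.0125, 0.019, 0, 0, 0, 0]]}}

```text
t: 1.43
eef_pos: [0.3081, -0.3879, 0.402]
tool_rot: [180.0, 0.0, 23.7]
contact_force: [0.8, 0.2, 0.3]
width: 0.0855
gripper_force: 0.0
```

{"api": "carry_out", "payload": {"commands": [[0.0125, 0.019, 0, 0, 0, 0], [0.0125, 0.019, 0, 0, 0, 0], [0.0125, 0.019, 0, 0, 0, 0], [0.0125, 0.019, 0, 0, 0, 0], [0.0125, 0.019, 0, 0, 0, 0], [0.0125, 0.019, 0, 0, 0, 0], [0.0125, 0.019, 0, 0, 0, 0], [0.01, 0.015, 0, 0, 0, 0]]}}

```text
t: 2.1
eef_pos: [0.406, -0.2392, 0.4021]
tool_rot: [180.0, -0.0, 23.8]
contact_force: [-0.3, -0.4, -0.4]
width: 0.0852
gripper_force: 0.0
```

{"api": "carry_out", "payload": {"commands": [[0.01, 0.016, 0, 0, 0, 0], [0.01, 0.016, 0, 0, 0, 0], [0.01, 0.016, 0, 0, 0, 0], [0.01, 0.016, 0, 0, 0, 0], [0.01, 0.015, 0, 0, 0, 0], [0.008, 0.01, 0, 0, 0, 0], [0.003, 0.005, 0, 0, 0, 0], [0, 0, 0, 0, 0, 0]]}}

```text
t: 2.77
eef_pos: [0.4667, -0.1457, 0.4017]
tool_rot: [-180.0, -0.0, 23.9]
contact_force: [0.6, 0.9, 0.7]
width: 0.0853
gripper_force: 0.0
```

Run:
```python
from h import *
import json
s=state();i=get_image("wrist")
json.dump({k:np.array(s[k]).tolist() for k in("eef_pos","tool_rot","joints")},open("w1.json","w"))
print(s["eef_pos"],s["tool_rot"],s["joints"])
cv2.imwrite("pics/w1.png",i[:,:,::-1])
```

```text
[ 0.46667042 -0.14573586  0.40168579] [-1.79989929e+02 -2.70043860e-02  2.38615857e+01] [ 39.10819875  12.34324521 -32.10579781  86.3878144    6.54812777
  83.13772784 -59.31959187]
```

View pics/w1.png

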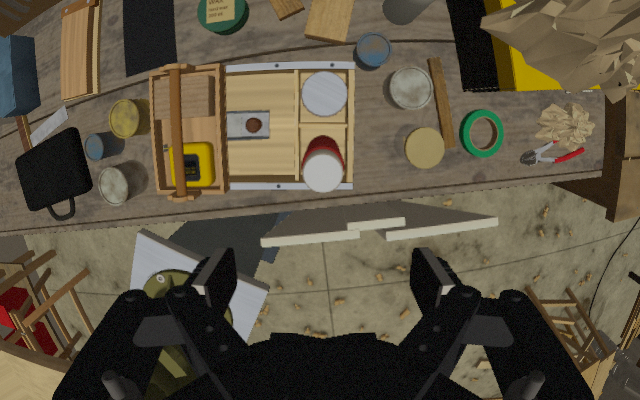

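The wrist view shows the tote's right corners at (355,63) and (353,189), the cap at (324,171), the tin at (324,94), the plane's nose at (270,125) and the handle at about (177,132).

Run:
```python
from h import *
import json
np.set_printoptions(precision=4,suppress=True)
s=json.load(open("w1.json"));s["eef_pos"]=np.array(s["eef_pos"])
t=np.array([.4654,-.0314]);a=np.radians(-156.33);R=np.array([[np.cos(a),-np.sin(a)],[np.sin(a),np.cos(a)]])
obs=[("c-+",(355,63),.09,(-95,153)),("c++",(353,189),.09,(95,153)),("tr--",(150,67),.122,(-95,-153)),("tr+-",(155,197),.122,(95,-153)),("tr++",(228,190),.122,(95,-37)),("tr-+",(222,63),.122,(-95,-37)),("handle",(177,132),.145,(0,-95)),
("can",(324,171),.214,(44.5,107)),("tin",(324,94),.161,(-44.5,107)),("nose up",(270,113),.05,(-24,0)),("nose lo",(270,138),.05,(24,0)),("knob",(254,125),.075,(0,0))]
A=[];B=[]
for n,uv,z,e in obs:
    q=wray(uv,z,s)[:2];print(n,q,(R.T@(q-t)*1e3).round(1),e)
    if n not in("can","tin","nose up","nose lo","knob"):A.append(np.array(e)/1e3);B.append(q)
A=np.array(A);B=np.array(B);H=(A-A.mean(0)).T@(B-B.mean(0));th=np.arctan2(H[0,1]-H[1,0],H[0,0]+H[1,1])
R2=np.array([[np.cos(th),-np.sin(th)],[np.sin(th),np.cos(th)]]);t2=B.mean(0)-R2@A.mean(0);print("fit",t2,np.degrees(th),(B-(A@R2.T+t2)).round(3).tolist())
for n,uv,z,e in obs: print(n,(R2.T@(wray(uv,z,s)[:2]-t2)*1e3).round(1))
```

```text
c-+ [ 0.6136 -0.1317] [-95.4 151.4] (-95, 153)
c++ [ 0.4408 -0.2079] [ 93.4 151.8] (95, 153)
tr-- [0.4991 0.1498] [-103.7 -152.4] (-95, -153)
tr+- [0.3115 0.0752] [  98.1 -159.4] (95, -153)
tr++ [ 0.3727 -0.0365] [ 86.9 -32.6] (95, -37)
tr-+ [0.5392 0.0388] [-95.8 -34.7] (-95, -37)
handle [0.4291 0.0581] [ -2.7 -96.5] (0, -95)
can [ 0.4712 -0.1455] [ 40.4 106.8] (44.5, 107)
tin [ 0.5496 -0.1109] [-45.2 106.6] (-44.5, 107)
nose up [ 0.4931 -0.0423] [-21.   21.1] (-24, 0)
nose lo [ 0.4558 -0.0579] [19.5 20.4] (24, 0)
knob [ 0.4687 -0.0301] [-3.5  0.1] (0, 0)
fit [ 0.4675 -0.0299] -156.72525476972714 [[-0.002, 0.001], [0.0, 0.0], [0.005, 0.002], [-0.008, 0.002], [0.007, -0.003], [-0.001, -0.003], [-0.001, 0.001]]
c-+ [-93.9 151.2]
c++ [ 94.9 152.9]
tr-- [-100.1 -152.6]
tr+- [ 101.8 -158.2]
tr++ [ 89.7 -31.5]
tr-+ [-93.  -34.8]
handle [  0.5 -96. ]
can [ 42.3 107.6]
tin [-43.4 106.8]
nose up [-18.6  21.5]
nose lo [21.9 21.1]
knob [-1.   0.6]
```

{"api": "carry_out", "payload": {"commands": [[0.001, 0, -0.02, 0, 0, -0.002], [0.001, 0, -0.03, 0, 0, 0], [0, 0, -0.03, 0, 0, 0], [0, 0, -0.03, 0, 0, 0], [0, 0, -0.03, 0, 0, 0], [0, 0, -0.025, 0, 0, 0], [0, 0, -0.02, 0, 0, 0], [0, 0, -0.015, 0, 0, 0]]}}

```text
t: 3.48
eef_pos: [0.4668, -0.1485, 0.1996]
tool_rot: [-180.0, 0.1, 23.5]
contact_force: [0.3, 0.5, 0.1]
width: 0.0857
gripper_force: 0.0
```

{"api": "carry_out", "payload": {"commands": [[0, 0, -0.015, 0, 0, 0], [0, 0, -0.015, 0, 0, 0], [0, 0, -0.01, 0, 0, 0], [0, 0, -0.005, 0, 0, 0], [0, 0, 0, 0, 0, 0], [0, 0, 0, 0, 0, 0]]}}

```text
t: 3.98
eef_pos: [0.4684, -0.1475, 0.1567]
tool_rot: [180.0, -0.0, 23.5]
contact_force: [-0.1, 0.8, 0.9]
width: 0.0853
gripper_force: 0.0
```

{"api": "carry_out", "payload": {"commands": [[0, 0, 0, 0, 0, 0], [0, 0, 0, 0, 0, 0], [0, 0, 0, 0, 0, 0], [0, 0, 0, 0, 0, 0], [0, 0, 0, 0, 0, 0], [0, 0, 0, 0, 0, 0], [0, 0, 0, 0, 0, 0], [0, 0, 0, 0, 0, 0]], "gripper": 0.4, "squeeze": 45}}

```text
t: 4.65
eef_pos: [0.469, -0.1468, 0.1574]
tool_rot: [179.9, -0.1, 23.6]
contact_force: [-0.4, 1.3, 7.0]
width: 0.0504
gripper_force: 46.0
```

{"api": "carry_out", "payload": {"commands": [[0, 0, 0.006, 0, 0, 0], [0, 0, 0.014, 0, 0, 0], [0, 0, 0.022, 0, 0, 0], [0, 0, 0.028, 0, 0, 0], [0, 0, 0.03, 0, 0, 0], [0, 0, 0.03, 0, 0, 0], [0, 0, 0.026, 0, 0, 0], [0.0025, 0.0075, 0.014, 0, 0, 0]]}}

```text
t: 5.32
eef_pos: [0.4708, -0.141, 0.3295]
tool_rot: [179.8, -0.1, 23.4]
contact_force: [1.0, 0.2, -3.7]
width: 0.0502
gripper_force: 47.6
```

Run:
```python
from h import *
s=state();i=get_image("wrist");print(s["width"],s["contact_force"],s["eef_pos"],s["joints"])
cv2.imwrite("pics/w2.png",i[:,:,::-1])
```

```text
0.050197539623228836 [ 0.98055985  0.20336848 -3.67295796] [ 0.4707906  -0.14095132  0.32952597] [ 38.28302017  14.25315845 -32.16635956  95.21217262   7.99720947
  72.64466668 -62.01175719]
```

View pics/w2.png

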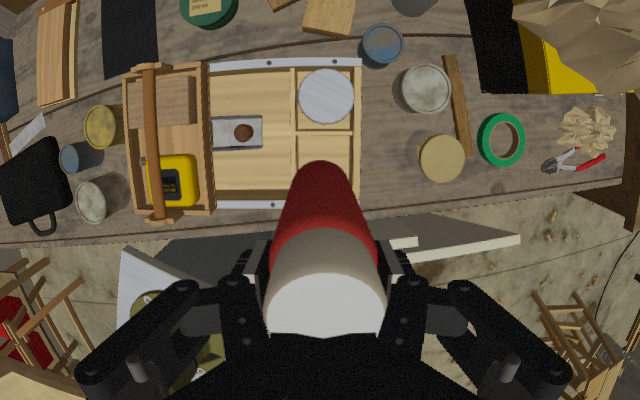

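The can is held upright at (325,240) and hangs clear of the tote. I'll carry it to the mat.

{"api": "carry_out", "payload": {"commands": [[0.0045, 0.014, 0.005, 0, 0, 0], [0.0064, 0.02, 0, 0, 0, 0], [0.0064, 0.02, 0, 0, 0, 0], [0.0064, 0.02, 0, 0, 0, 0], [0.0064, 0.02, 0, 0, 0, 0], [0.0064, 0.02, 0, 0, 0, 0], [0.0064, 0.02, 0, 0, 0, 0], [0.0064, 0.02, 0, 0, 0, 0]]}}

```text
t: 6.03
eef_pos: [0.5196, 0.0152, 0.3304]
tool_rot: [-180.0, 0.1, 23.6]
contact_force: [-0.4, 0.2, -2.6]
width: 0.0498
gripper_force: 47.6
```

{"api": "carry_out", "payload": {"commands": [[0.0064, 0.02, 0, 0, 0, 0], [0.0064, 0.02, 0, 0, 0, 0], [0.0064, 0.02, 0, 0, 0, 0], [0.0064, 0.02, 0, 0, 0, 0], [0.0064, 0.02, 0, 0, 0, 0], [0.0064, 0.02, 0, 0, 0, 0], [0.0064, 0.02, 0, 0, 0, 0], [0.0064, 0.02, 0, 0, 0, 0]]}}

```text
t: 6.7
eef_pos: [0.571, 0.1751, 0.3302]
tool_rot: [-180.0, 0.1, 23.6]
contact_force: [0.5, 0.5, -3.0]
width: 0.0502
gripper_force: 47.6
```

{"api": "carry_out", "payload": {"commands": [[0.0064, 0.02, 0, 0, 0, 0], [0.0064, 0.02, 0, 0, 0, 0], [0.0064, 0.02, 0, 0, 0, 0], [0.0064, 0.02, -0.01, 0, 0, 0], [0.005, 0.015, -0.015, 0, 0, 0], [0.003, 0.01, -0.02, 0, 0, 0], [0, 0, -0.02, 0, 0, 0], [0, 0, -0.02, 0, 0, 0]]}}

```text
t: 7.37
eef_pos: [0.604, 0.2803, 0.2439]
tool_rot: [-180.0, 0.1, 23.7]
contact_force: [0.6, 0.1, -3.4]
width: 0.0504
gripper_force: 47.6
```

{"api": "carry_out", "payload": {"commands": [[0.003, 0.007, -0.02, 0, 0, 0], [0.003, 0.007, -0.02, 0, 0, 0], [0, 0, -0.02, 0, 0, 0], [0, 0, -0.018, 0, 0, 0], [0, 0, -0.012, 0, 0, 0], [0, 0, -0.008, 0, 0, 0], [0, 0, -0.004, 0, 0, 0], [0, 0, 0, 0, 0, 0]]}}

```text
t: 8.03
eef_pos: [0.6106, 0.2932, 0.1436]
tool_rot: [-180.0, 0.1, 23.6]
contact_force: [-0.0, 0.2, -3.7]
width: 0.0503
gripper_force: 47.7
```

{"api": "carry_out", "payload": {"commands": [[0, 0, -0.002, 0, 0, 0], [0, 0, -0.002, 0, 0, 0], [0, 0, -0.002, 0, 0, 0], [0, 0, 0, 0, 0, 0]]}}

```text
t: 8.37
eef_pos: [0.6109, 0.2934, 0.1384]
tool_rot: [180.0, -0.0, 23.6]
contact_force: [0.1, 0.0, -3.3]
width: 0.0504
gripper_force: 47.7
```

{"api": "carry_out", "payload": {"commands": [[0, 0, -0.0015, 0, 0, 0], [0, 0, -0.0015, 0, 0, 0], [0, 0, -0.001, 0, 0, 0], [0, 0, 0, 0, 0, 0]]}}

```text
t: 8.7
eef_pos: [0.6115, 0.294, 0.1356]
tool_rot: [-180.0, -0.1, 23.6]
contact_force: [-0.4, -0.9, 3.9]
width: 0.0505
gripper_force: 48.3
```

{"api": "carry_out", "payload": {"commands": [[0, 0, 0, 0, 0, 0], [0, 0, 0, 0, 0, 0], [0, 0, 0, 0, 0, 0], [0, 0, 0, 0, 0, 0], [0, 0, 0, 0, 0, 0], [0, 0, 0.005, 0, 0, 0], [0, 0, 0.01, 0, 0, 0], [0, 0, 0.015, 0, 0, 0]], "gripper": 1}}

```text
t: 9.37
eef_pos: [0.6104, 0.2931, 0.1641]
tool_rot: [180.0, 0.1, 23.6]
contact_force: [-0.7, -0.2, -0.5]
width: 0.0855
gripper_force: 0.0
```

{"api": "carry_out", "payload": {"commands": [[0, 0, 0.02, 0, 0, 0], [0, 0, 0.025, 0, 0, 0], [0, 0, 0.025, 0, 0, 0], [0, 0, 0.02, 0, 0, 0], [-0.001, -0.005, 0.01, 0, 0, 0], [-0.002, -0.013, 0, 0, 0, 0], [-0.003, -0.02, 0, 0, 0, 0], [-0.003, -0.02, 0, 0, 0, 0]]}}

```text
t: 10.03
eef_pos: [0.6011, 0.2338, 0.2631]
tool_rot: [180.0, 0.1, 23.6]
contact_force: [0.8, -0.2, -0.2]
width: 0.0849
gripper_force: 0.0
```

{"api": "carry_out", "payload": {"commands": [[-0.0037, -0.024, 0, 0, 0, 0], [-0.0037, -0.024, 0, 0, 0, 0], [-0.0037, -0.024, 0, 0, 0, 0], [-0.0037, -0.024, 0, 0, 0, 0], [-0.0037, -0.024, 0, 0, 0, 0], [-0.0037, -0.024, 0, 0, 0, 0], [-0.0037, -0.024, 0, 0, 0, 0], [-0.0037, -0.024, 0, 0, 0, 0]]}}

```text
t: 10.7
eef_pos: [0.5708, 0.0406, 0.263]
tool_rot: [180.0, 0.1, 23.5]
contact_force: [-0.5, -0.5, -0.1]
width: 0.0854
gripper_force: 0.0
```

{"api": "carry_out", "payload": {"commands": [[-0.0037, -0.024, 0, 0, 0, 0], [-0.0037, -0.024, 0, 0, 0, 0], [-0.0037, -0.024, 0, 0, 0, 0], [-0.0037, -0.024, 0, 0, 0, 0], [-0.0037, -0.024, 0, 0, 0, 0], [-0.003, -0.018, 0, 0, 0, 0], [-0.002, -0.01, 0, 0, 0, 0], [0, 0, 0, 0, 0, 0]]}}

```text
t: 11.37
eef_pos: [0.5471, -0.1082, 0.2631]
tool_rot: [180.0, 0.2, 23.3]
contact_force: [0.3, -0.1, 0.4]
width: 0.0851
gripper_force: 0.0
```

Run:
```python
from h import *
s=state();print(s["eef_pos"],s["tool_rot"],s["contact_force"])
w=get_image("wrist");t=get_image("top")
a=w[30:330,100:500]; b=cv2.resize(t[130:250,180:420],None,fx=2.5,fy=2.5,interpolation=2)
cv2.imwrite("pics/m1.png",np.vstack([cv2.copyMakeBorder(a,0,0,0,200,0),b])[:,:,::-1])
```

```text
[ 0.54713704 -0.10823349  0.26311094] [1.79991184e+02 1.58116749e-01 2.32804035e+01] [ 0.31918037 -0.11940802  0.38711785]
```

View pics/m1.png

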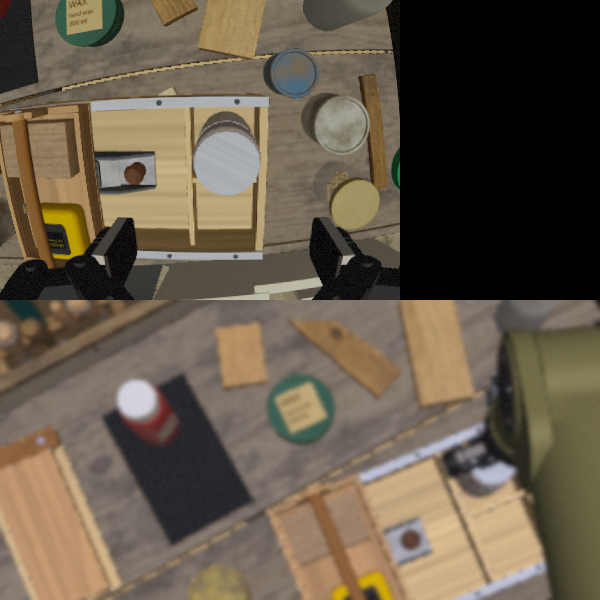

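The can stands on the mat, cap at (138,400) in the lower picture. The tin's top is at wrist pixel (326,191).

Run:
```python
from h import *
s=dict(eef_pos=np.array([.54714,-.10823,.26311]),tool_rot=[179.99,.158,23.28])
t=np.array([.4665,-.0305]);a=np.radians(-156.4);R=np.array([[np.cos(a),-np.sin(a)],[np.sin(a),np.cos(a)]])
for n,uv,z in(("tin",(326,191),.161),("c-+",(369,127),.09),("c++",(364,289),.09),("noseU",(257,182),.05),("noseL",(257,216),.05),("knob",(235,204),.075)):
    q=wray(uv,z,s)[:2];print(n,q.round(4),(R.T@(q-t)*1e3).round(1))
```

```text
tin [ 0.5526 -0.1091] [-47.5 106.5]
c-+ [ 0.6147 -0.1308] [-95.6 151.3]
c++ [ 0.4404 -0.2093] [ 95.5 153.4]
noseU [ 0.5026 -0.0419] [-28.5  24.9]
noseL [ 0.4617 -0.0566] [14.9 22. ]
knob [ 0.4756 -0.0292] [-8.8  2.5]
```

{"api": "carry_out", "payload": {"commands": [[0.002, -0.001, -0.015, 0, 0, 0.005], [0.0025, -0.001, -0.025, 0, 0, 0], [0, 0, -0.025, 0, 0, 0], [0, 0, -0.025, 0, 0, 0], [0, 0, -0.025, 0, 0, 0], [0, 0, -0.02, 0, 0, 0], [0, 0, -0.013, 0, 0, 0], [0, 0, -0.007, 0, 0, 0]]}}

```text
t: 12.13
eef_pos: [0.5525, -0.1043, 0.1074]
tool_rot: [-179.9, 0.1, 24.0]
contact_force: [-0.1, -0.6, 0.4]
width: 0.0852
gripper_force: 0.0
```

{"api": "carry_out", "payload": {"commands": [[0, 0, 0, 0, 0, 0], [0, 0, 0, 0, 0, 0], [0, 0, 0, 0, 0, 0], [0, 0, 0, 0, 0, 0], [0, 0, 0, 0, 0, 0], [0, 0, 0, 0, 0, 0], [0, 0, 0, 0, 0, 0], [0, 0, 0, 0, 0, 0]], "gripper": 0.5}}

```text
t: 12.8
eef_pos: [0.5541, -0.1063, 0.1103]
tool_rot: [180.0, -0.1, 23.9]
contact_force: [-0.1, 0.9, 6.6]
width: 0.0589
gripper_force: 49.0
```

{"api": "carry_out", "payload": {"commands": [[0, 0, 0.005, 0, 0, 0], [0, 0, 0.012, 0, 0, 0], [0, 0, 0.02, 0, 0, 0], [0, 0, 0.028, 0, 0, 0], [0, 0, 0.03, 0, 0, 0], [0, 0, 0.03, 0, 0, 0], [0, 0, 0.025, 0, 0, 0], [-0.0007, 0.008, 0.016, 0, 0, 0]]}}

```text
t: 13.47
eef_pos: [0.5527, -0.1005, 0.2778]
tool_rot: [179.9, -0.0, 23.7]
contact_force: [0.6, 0.4, -3.4]
width: 0.059
gripper_force: 49.1
```

{"api": "carry_out", "payload": {"commands": [[-0.0013, 0.015, 0.006, 0, 0, 0], [-0.0018, 0.02, 0, 0, 0, 0], [-0.0018, 0.02, 0, 0, 0, 0], [-0.0018, 0.02, 0, 0, 0, 0], [-0.0018, 0.02, 0, 0, 0, 0], [-0.0018, 0.02, 0, 0, 0, 0], [-0.0018, 0.02, 0, 0, 0, 0], [-0.0018, 0.02, 0, 0, 0, 0]]}}

```text
t: 14.13
eef_pos: [0.5372, 0.0581, 0.2801]
tool_rot: [-180.0, 0.1, 23.9]
contact_force: [0.6, 0.1, -2.0]
width: 0.0593
gripper_force: 49.1
```

{"api": "carry_out", "payload": {"commands": [[-0.0018, 0.02, 0, 0, 0, 0], [-0.0018, 0.02, 0, 0, 0, 0], [-0.0018, 0.02, 0, 0, 0, 0], [-0.0018, 0.02, 0, 0, 0, 0], [-0.0018, 0.02, 0, 0, 0, 0], [-0.0018, 0.02, 0, 0, 0, 0], [-0.0018, 0.02, 0, 0, 0, 0], [-0.0015, 0.017, 0, 0, 0, 0]]}}

```text
t: 14.8
eef_pos: [0.5228, 0.2155, 0.2801]
tool_rot: [-180.0, 0.1, 24.0]
contact_force: [-0.2, -0.1, -2.5]
width: 0.0589
gripper_force: 49.1
```

{"api": "carry_out", "payload": {"commands": [[0, 0.012, -0.01, 0, 0, 0], [0, 0.009, -0.02, 0, 0, 0], [0, 0.006, -0.025, 0, 0, 0], [0, 0, -0.025, 0, 0, 0], [0, 0, -0.025, 0, 0, 0], [0, 0, -0.025, 0, 0, 0], [0, 0, -0.022, 0, 0, 0], [0, 0, -0.015, 0, 0, 0]]}}

```text
t: 15.47
eef_pos: [0.5221, 0.2401, 0.111]
tool_rot: [-180.0, 0.3, 23.9]
contact_force: [0.4, 0.2, -2.2]
width: 0.0587
gripper_force: 49.1
```

{"api": "carry_out", "payload": {"commands": [[0, 0, -0.01, 0, 0, 0], [0, 0, -0.006, 0, 0, 0], [0, 0, -0.002, 0, 0, 0], [0, 0, -0.002, 0, 0, 0], [0, 0, -0.0015, 0, 0, 0], [0, 0, 0, 0, 0, 0]]}}

```text
t: 15.97
eef_pos: [0.5248, 0.2406, 0.0933]
tool_rot: [180.0, -0.1, 23.8]
contact_force: [0.5, -0.0, -3.3]
width: 0.0589
gripper_force: 49.1
```

{"api": "carry_out", "payload": {"commands": [[0, 0, -0.0015, 0, 0, 0], [0, 0, -0.0015, 0, 0, 0], [0, 0, -0.001, 0, 0, 0], [0, 0, 0, 0, 0, 0]]}}

```text
t: 16.3
eef_pos: [0.5245, 0.2404, 0.0887]
tool_rot: [180.0, 0.0, 23.9]
contact_force: [0.5, 0.1, -2.9]
width: 0.0588
gripper_force: 49.1
```

{"api": "carry_out", "payload": {"commands": [[0, 0, -0.001, 0, 0, 0], [0, 0, 0, 0, 0, 0]]}}

```text
t: 16.47
eef_pos: [0.525, 0.2406, 0.0884]
tool_rot: [180.0, -0.1, 23.8]
contact_force: [-1.7, -1.2, 3.2]
width: 0.059
gripper_force: 49.5
```

{"api": "carry_out", "payload": {"commands": [[0, 0, 0, 0, 0, 0], [0, 0, 0, 0, 0, 0], [0, 0, 0, 0, 0, 0], [0, 0, 0, 0, 0, 0], [0, 0, 0, 0, 0, 0], [0, 0, 0.006, 0, 0, 0], [0, 0, 0.014, 0, 0, 0], [0, 0, 0.022, 0, 0, 0]], "gripper": 1}}

```text
t: 17.13
eef_pos: [0.5236, 0.2398, 0.129]
tool_rot: [-180.0, 0.2, 23.9]
contact_force: [0.6, 0.1, -0.2]
width: 0.0852
gripper_force: 0.0
```

{"api": "carry_out", "payload": {"commands": [[0, 0, 0.025, 0, 0, 0], [0, 0, 0.025, 0, 0, 0], [0, 0, 0.025, 0, 0, 0], [-0.003, -0.006, 0.02, 0, 0, 0], [-0.0065, -0.0125, 0.01, 0, 0, 0], [-0.0095, -0.018, 0, 0, 0, 0], [-0.011, -0.021, 0, 0, 0, 0], [-0.011, -0.021, 0, 0, 0, 0]]}}

```text
t: 17.8
eef_pos: [0.483, 0.1616, 0.2354]
tool_rot: [180.0, -0.0, 23.9]
contact_force: [0.3, -0.1, 0.1]
width: 0.0853
gripper_force: 0.0
```

{"api": "carry_out", "payload": {"commands": [[-0.011, -0.021, 0, 0, 0, 0], [-0.011, -0.021, 0, 0, 0, 0], [-0.011, -0.021, 0, 0, 0, 0], [-0.011, -0.021, 0, 0, 0, 0], [-0.0085, -0.0145, 0, 0, 0, 0], [-0.003, -0.006, 0, 0, 0, 0], [0, 0, 0, 0, 0, 0], [0, 0, 0, 0, 0, 0]], "gripper": 0.7}}

```text
t: 18.47
eef_pos: [0.4286, 0.058, 0.2352]
tool_rot: [180.0, -0.1, 23.8]
contact_force: [-0.7, 0.4, 0.2]
width: 0.0599
gripper_force: 0.0
```

Run:
```python
from h import *
s=state();print(s["eef_pos"],s["tool_rot"],s["contact_force"])
w=get_image("wrist");t=get_image("top")
a=w[60:360,120:620]; b=cv2.resize(t[130:250,180:420],None,fx=2.5,fy=2.5,interpolation=2)
cv2.imwrite("pics/m2.png",np.vstack([cv2.copyMakeBorder(a,0,0,0,100,0),b])[:,:,::-1])
```

```text
[0.42861053 0.05797134 0.23523779] [ 1.79996133e+02 -7.41179449e-02  2.38360420e+01] [-0.68417307  0.38024747  0.24985614]
```

View pics/m2.png

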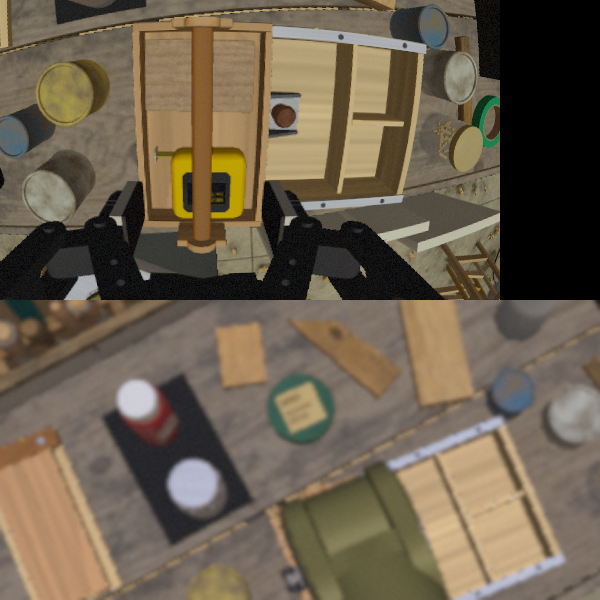

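Both items stand on the mat, with caps at (138,400) and (195,485). The handle is centred between the fingers at crop (202,130), so I'll go down and pinch it.

{"api": "carry_out", "payload": {"commands": [[0, 0, -0.015, 0, 0, 0], [0, 0, -0.02, 0, 0, 0], [0, 0, -0.02, 0, 0, 0], [0, 0, -0.02, 0, 0, 0], [0, 0, -0.015, 0, 0, 0], [0, 0, -0.01, 0, 0, 0], [0, 0, 0, 0, 0, 0], [0, 0, 0, 0, 0, 0]]}}

```text
t: 19.23
eef_pos: [0.4282, 0.0586, 0.1345]
tool_rot: [-179.9, 0.0, 24.0]
contact_force: [1.2, 1.0, 0.9]
width: 0.0597
gripper_force: 0.0
```

{"api": "carry_out", "payload": {"commands": [[0, 0, 0, 0, 0, 0], [0, 0, 0, 0, 0, 0], [0, 0, 0, 0, 0, 0], [0, 0, 0, 0, 0, 0], [0, 0, 0, 0, 0, 0], [0, 0, 0, 0, 0, 0], [0, 0, 0, 0, 0, 0], [0, 0, 0, 0, 0, 0]], "gripper": 0, "squeeze": 30}}

```text
t: 19.9
eef_pos: [0.4285, 0.0576, 0.1355]
tool_rot: [180.0, -0.1, 23.8]
contact_force: [-0.9, 0.7, 6.5]
width: 0.0147
gripper_force: 29.3
```

{"api": "carry_out", "payload": {"commands": [[0.0016, -0.0037, 0, 0, 0, 0], [0.0032, -0.0073, 0, 0, 0, 0], [0.0048, -0.011, 0, 0, 0, 0], [0.0048, -0.011, 0, 0, 0, 0], [0.0048, -0.011, 0, 0, 0, 0], [0.0048, -0.011, 0, 0, 0, 0], [0.0048, -0.011, 0, 0, 0, 0], [0.0048, -0.011, 0, 0, 0, 0]]}}

```text
t: 20.57
eef_pos: [0.4623, -0.0197, 0.1355]
tool_rot: [180.0, -0.1, 23.9]
contact_force: [-1.1, 2.0, 6.7]
width: 0.0149
gripper_force: 29.5
```

{"api": "carry_out", "payload": {"commands": [[0.0048, -0.011, 0, 0, 0, 0], [0.0048, -0.011, 0, 0, 0, 0], [0.0048, -0.011, 0, 0, 0, 0], [0.0048, -0.011, 0, 0, 0, 0], [0.0048, -0.011, 0, 0, 0, 0], [0.0048, -0.011, 0, 0, 0, 0], [0.0032, -0.0073, 0, 0, 0, 0], [0.002, -0.0046, 0, 0, 0, 0]]}}

```text
t: 21.23
eef_pos: [0.4967, -0.0985, 0.1355]
tool_rot: [179.9, -0.1, 23.8]
contact_force: [-1.0, 2.2, 6.2]
width: 0.0148
gripper_force: 29.5
```

{"api": "carry_out", "payload": {"commands": [[0.0024, -0.0055, 0, 0, 0, 0], [0.0016, -0.0037, 0, 0, 0, 0], [0.0012, -0.0028, 0, 0, 0, 0], [0.0008, -0.0018, 0, 0, 0, 0], [0, 0, 0, 0, 0, 0]]}}

```text
t: 21.65
eef_pos: [0.5025, -0.1117, 0.1355]
tool_rot: [180.0, -0.1, 23.8]
contact_force: [0.6, -0.0, 4.3]
width: 0.0153
gripper_force: 29.5
```

{"api": "carry_out", "payload": {"commands": [[0.0004, -0.0009, 0, 0, 0, 0], [0.0004, -0.0009, 0, 0, 0, 0], [0.0004, -0.0009, 0, 0, 0, 0], [0, 0, 0, 0, 0, 0]]}}

```text
t: 21.98
eef_pos: [0.5025, -0.1118, 0.1355]
tool_rot: [-179.9, -0.0, 23.9]
contact_force: [-4.1, 7.6, 9.1]
width: 0.015
gripper_force: 30.0
```

{"api": "carry_out", "payload": {"commands": [[0, 0, 0, 0, 0, 0], [0, 0, 0, 0, 0, 0], [0, 0, 0, 0, 0, 0], [0, 0, 0.005, 0, 0, 0], [0, 0, 0.012, 0, 0, 0], [0, 0, 0.02, 0, 0, 0], [0, 0, 0.025, 0, 0, 0], [0, 0, 0.025, 0, 0, 0]], "gripper": 0.7}}

```text
t: 22.65
eef_pos: [0.5025, -0.1141, 0.2227]
tool_rot: [-180.0, 0.0, 23.9]
contact_force: [1.2, -0.4, 0.7]
width: 0.0597
gripper_force: 0.0
```

{"api": "carry_out", "payload": {"commands": [[0, 0, 0.02, 0, 0, 0.05], [-0.002, 0.005, 0.012, 0, 0, 0.1], [-0.004, 0.009, 0, 0, 0, 0.1], [-0.004, 0.009, 0, 0, 0, 0.1], [-0.004, 0.009, 0, 0, 0, 0.1], [-0.004, 0.009, 0, 0, 0, 0.1], [-0.004, 0.009, 0, 0, 0, 0.1], [-0.004, 0.009, 0, 0, 0, 0.1]], "gripper": 1}}

```text
t: 23.32
eef_pos: [0.4766, -0.0548, 0.2541]
tool_rot: [180.0, 0.0, 67.1]
contact_force: [-0.2, -0.6, 0.5]
width: 0.0855
gripper_force: 0.0
```

{"api": "carry_out", "payload": {"commands": [[-0.004, 0.009, 0, 0, 0, 0.1], [-0.004, 0.009, 0, 0, 0, 0.1], [-0.004, 0.009, 0, 0, 0, 0.1], [-0.004, 0.009, 0, 0, 0, 0.1], [-0.004, 0.009, 0, 0, 0, 0.1], [-0.004, 0.009, 0, 0, 0, 0.1], [-0.004, 0.009, 0, 0, 0, 0.1], [-0.003, 0.006, 0, 0, 0, 0.1]]}}

```text
t: 23.98
eef_pos: [0.4455, 0.0146, 0.2542]
tool_rot: [180.0, 0.0, 113.0]
contact_force: [0.1, 0.1, 0.5]
width: 0.0857
gripper_force: 0.0
```

{"api": "carry_out", "payload": {"commands": [[0, 0, 0, 0, 0, 0.02], [0, 0, 0, 0, 0, 0], [0, 0, 0, 0, 0, 0]]}}

```text
t: 24.23
eef_pos: [0.4461, 0.0133, 0.2538]
tool_rot: [-180.0, 0.0, 113.6]
contact_force: [0.2, -0.4, -0.2]
width: 0.0859
gripper_force: 0.0
```

Run:
```python
from h import *
import json
s=state();print(s["eef_pos"],s["tool_rot"],s["joints"])
json.dump({k:np.array(s[k]).tolist() for k in("eef_pos","tool_rot")},open("w3.json","w"))
w=get_image("wrist");cv2.imwrite("pics/w3.png",w[:,:,::-1])
```

```text
[0.44610841 0.01333184 0.25384581] [-1.79995251e+02  1.54835258e-02  1.13590371e+02] [ 43.0677281   20.1424255  -64.96665151 108.69362433  20.33546247
  63.97070659  -6.13313465]
```

View pics/w3.png

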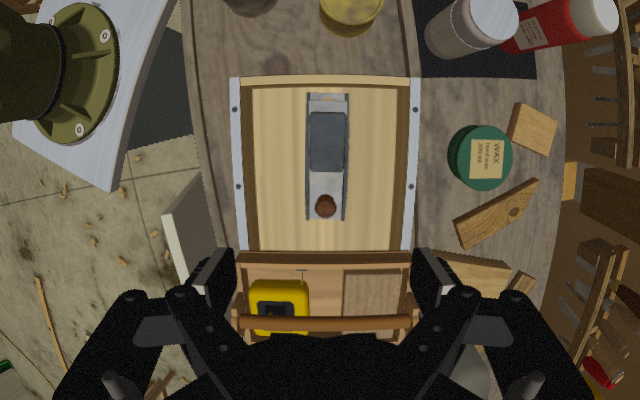

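The tray is right across. The plane runs from its heel at rows 94 to its toe at 220, columns 307–347.

Run:
```python
from h import *
import json
s=json.load(open("w3.json"));s["eef_pos"]=np.array(s["eef_pos"])
t=np.array([.4665,-.0305]);a=np.radians(-156.4);R=np.array([[np.cos(a),-np.sin(a)],[np.sin(a),np.cos(a)]])
for n,uv,z in(("toeL",(307,220),.035),("toeR",(346,220),.035),("heelL",(308,94),.035),("heelR",(348,94),.035),("heelL",(308,94),.06),("heelR",(348,94),.06),("knob",(325,206),.08),("railL",(230,78),.09),("railR",(420,77),.09)):
    q=wray(uv,z,s)[:2];print(n,z,q.round(4),(R.T@(q-t)*1e3).round(1))
```

```text
toeL 0.035 [ 0.4539 -0.0538] [20.8 16.3]
toeR 0.035 [ 0.4986 -0.0342] [-27.9  16.3]
heelL 0.035 [0.3949 0.0877] [  18.3 -137. ]
heelR 0.035 [0.437  0.1064] [ -27.7 -137.3]
heelL 0.06 [0.3964 0.0872] [  17.1 -135.9]
heelR 0.06 [0.4356 0.1045] [ -25.7 -136.1]
knob 0.08 [ 0.4609 -0.0146] [ -1.2 -16.8]
railL 0.09 [0.3187 0.0728] [  94.1 -153.8]
railR 0.09 [0.4924 0.1505] [ -96.2 -155.5]
```

{"api": "carry_out", "payload": {"commands": [[0, 0.004, -0.015, 0, 0, 0], [0, 0.005, -0.025, 0, 0, 0], [0, 0.004, -0.03, 0, 0, 0], [0, 0, -0.03, 0, 0, 0], [0, 0, -0.03, 0, 0, 0], [0, 0, -0.03, 0, 0, 0], [0, 0, -0.02, 0, 0, 0], [0, 0, -0.01, 0, 0, 0]]}}

```text
t: 24.95
eef_pos: [0.4448, 0.0263, 0.0613]
tool_rot: [-179.8, -0.1, 113.7]
contact_force: [-0.1, 0.5, 0.1]
width: 0.0853
gripper_force: 0.0
```

{"api": "carry_out", "payload": {"commands": [[0, 0, -0.01, 0, 0, 0], [0, 0, -0.008, 0, 0, 0], [0, 0, -0.006, 0, 0, 0], [0, 0, -0.004, 0, 0, 0], [0, 0, 0, 0, 0, 0]]}}

```text
t: 25.37
eef_pos: [0.4458, 0.0268, 0.0353]
tool_rot: [-180.0, -0.0, 113.8]
contact_force: [-0.2, 0.3, -0.5]
width: 0.0855
gripper_force: 0.0
```

{"api": "carry_out", "payload": {"commands": [[0, 0, 0, 0, 0, 0], [0, 0, 0, 0, 0, 0], [0, 0, 0, 0, 0, 0], [0, 0, 0, 0, 0, 0], [0, 0, 0, 0, 0, 0], [0, 0, 0, 0, 0, 0], [0, 0, 0, 0, 0, 0], [0, 0, 0, 0, 0, 0]], "gripper": 0.3, "squeeze": 90}}

```text
t: 26.03
eef_pos: [0.4458, 0.0268, 0.0366]
tool_rot: [180.0, 0.1, 113.8]
contact_force: [-2.7, -1.6, 10.5]
width: 0.0466
gripper_force: 92.3
```

{"api": "carry_out", "payload": {"commands": [[0, 0, 0.004, 0, 0, 0], [0, 0, 0.008, 0, 0, 0], [0, 0, 0.014, 0, 0, 0], [0, 0, 0.018, 0, 0, 0], [0, 0, 0.02, 0, 0, 0], [0, 0, 0.02, 0, 0, 0], [0, 0, 0.02, 0, 0, 0], [0, 0, 0.02, 0, 0, 0]]}}

```text
t: 26.7
eef_pos: [0.445, 0.027, 0.1609]
tool_rot: [-179.9, -0.0, 113.8]
contact_force: [0.3, -0.4, -6.4]
width: 0.0465
gripper_force: 93.7
```

{"api": "carry_out", "payload": {"commands": [[0, 0, 0.02, 0, 0, 0], [0, 0.005, 0.018, 0, 0, -0.02], [0.0006, 0.011, 0.008, 0, 0, -0.05], [0.0012, 0.02, 0, 0, 0, -0.08], [0.0012, 0.02, 0, 0, 0, -0.08], [0.0012, 0.02, 0, 0, 0, -0.08], [0.0012, 0.02, 0, 0, 0, -0.08], [0.0012, 0.02, 0, 0, 0, -0.08]]}}

```text
t: 27.37
eef_pos: [0.4516, 0.1437, 0.2059]
tool_rot: [-179.9, 0.0, 86.7]
contact_force: [0.2, -0.1, -7.1]
width: 0.0463
gripper_force: 93.6
```

{"api": "carry_out", "payload": {"commands": [[0.0012, 0.02, 0, 0, 0, -0.08], [0.0012, 0.02, 0, 0, 0, -0.08], [0.0012, 0.02, 0, 0, 0, -0.08], [0.0012, 0.02, 0, 0, 0, -0.08], [0.0012, 0.02, 0, 0, 0, -0.08], [0.0012, 0.02, 0, 0, 0, -0.08], [0.0012, 0.02, 0, 0, 0, -0.08], [0.0012, 0.02, 0, 0, 0, -0.08]]}}

```text
t: 28.03
eef_pos: [0.4611, 0.3036, 0.2056]
tool_rot: [-179.9, 0.1, 50.0]
contact_force: [0.6, -0.5, -6.9]
width: 0.0465
gripper_force: 93.6
```

{"api": "carry_out", "payload": {"commands": [[0.0012, 0.02, 0, 0, 0, -0.08], [0.0012, 0.015, 0, 0, 0, -0.08], [0.0012, 0.01, 0, 0, 0, -0.08], [0.0006, 0.005, 0, 0, 0, -0.08], [0, 0, 0, 0, 0, -0.08], [0, 0, 0, 0, 0, -0.045], [0, 0, 0, 0, 0, 0], [0, 0, 0, 0, 0, 0]]}}

```text
t: 28.7
eef_pos: [0.4656, 0.3528, 0.2056]
tool_rot: [-180.0, 0.1, 24.8]
contact_force: [0.2, -0.6, -6.4]
width: 0.0465
gripper_force: 93.8
```

Run:
```python
from h import *
import json
s=state();print(s["eef_pos"],s["tool_rot"],s["joints"],s["width"])
json.dump({k:np.array(s[k]).tolist() for k in("eef_pos","tool_rot")},open("w4.json","w"))
w=get_image("wrist");cv2.imwrite("pics/w4.png",w[:,:,::-1])
```

```text
[0.46561854 0.35278627 0.20561258] [-1.79988661e+02  7.86761613e-02  2.48419721e+01] [ -18.62502764   28.9260964   -32.90935568   94.35795178   17.27821103
   61.93587678 -121.65505434] 0.04647922158965288
```

View pics/w4.png

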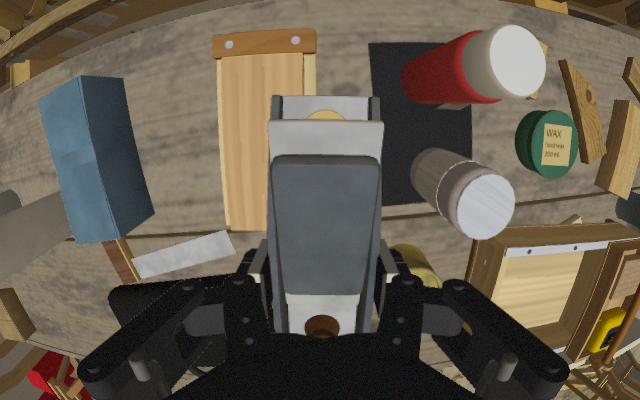

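The plane is held level and lengthwise. The board shows stop corners at (213,34) and (316,29), pale top corners at (221,56) and (303,54), and its bottom left at (229,230).

Run:
```python
from h import *
import json
s=json.load(open("w4.json"));s["eef_pos"]=np.array(s["eef_pos"])
t=np.array([.479,.428]);a=np.radians(-65.3);R=np.array([[np.cos(a),-np.sin(a)],[np.sin(a),np.cos(a)]])
for n,uv,z in(("stop-",(213,34),.029),("stop+",(316,29),.029),("pale-+",(221,56),.034),("pale++",(303,54),.034),("pale--",(229,230),.034),("base--",(226,231),.012)):
    q=wray(uv,z,s)[:2];print(n,q.round(4),(R.T@(q-t)*1e3).round(1))
```

```text
stop- [0.5596 0.5241] [-53.6 113.4]
stop+ [0.6038 0.4243] [ 55.6 111.9]
pale-+ [0.5401 0.5028] [-42.4  86.8]
pale++ [0.5733 0.4242] [42.8 84.1]
pale-- [0.3667 0.4238] [ -43.1 -103.8]
base-- [0.3522 0.4297] [ -54.5 -114.5]
```

{"api": "carry_out", "payload": {"commands": [[0, 0.006, 0, 0, 0, 0], [0.0005, 0.012, 0, 0, 0, 0], [0.001, 0.015, -0.005, 0, 0, 0], [0.001, 0.015, -0.01, 0, 0, 0], [0.001, 0.013, -0.015, 0, 0, 0], [0, 0.007, -0.02, 0, 0, 0], [0, 0.0025, -0.02, 0, 0, 0], [0, 0, -0.02, 0, 0, 0]]}}

```text
t: 29.42
eef_pos: [0.469, 0.4263, 0.1149]
tool_rot: [-179.9, -0.0, 24.9]
contact_force: [1.3, -0.0, -5.9]
width: 0.0462
gripper_force: 93.9
```

{"api": "carry_out", "payload": {"commands": [[0, 0, -0.02, 0, 0, 0], [0, 0, -0.018, 0, 0, 0], [0, 0, -0.012, 0, 0, 0], [0, 0, -0.008, 0, 0, 0], [0, 0, -0.005, 0, 0, 0], [0, 0, -0.002, 0, 0, 0], [0, 0, 0, 0, 0, 0], [0, 0, 0, 0, 0, 0]]}}

```text
t: 30.08
eef_pos: [0.4702, 0.4241, 0.0517]
tool_rot: [-180.0, -0.1, 24.7]
contact_force: [-0.8, -0.1, -6.2]
width: 0.0462
gripper_force: 93.8
```

{"api": "carry_out", "payload": {"commands": [[0, 0, -0.002, 0, 0, 0], [0, 0, -0.002, 0, 0, 0], [0, 0, -0.001, 0, 0, 0], [0, 0, -0.001, 0, 0, 0], [0, 0, 0, 0, 0, 0]]}}

```text
t: 30.5
eef_pos: [0.4698, 0.4235, 0.0448]
tool_rot: [-180.0, -0.0, 24.7]
contact_force: [-0.3, -0.3, -6.6]
width: 0.0462
gripper_force: 93.9
```

{"api": "carry_out", "payload": {"commands": [[0, 0, -0.001, 0, 0, 0], [0, 0, 0, 0, 0, 0]]}}

```text
t: 30.67
eef_pos: [0.4699, 0.4236, 0.0447]
tool_rot: [180.0, -0.0, 24.7]
contact_force: [-2.0, -2.1, 2.9]
width: 0.0463
gripper_force: 94.7
```

{"api": "carry_out", "payload": {"commands": [[0, 0, 0, 0, 0, 0], [0, 0, 0, 0, 0, 0], [0, 0, 0, 0, 0, 0], [0, 0, 0, 0, 0, 0], [0, 0, 0, 0, 0, 0], [0, 0, 0, 0, 0, 0], [0, 0, 0.005, 0, 0, 0], [0, 0, 0.012, 0, 0, 0]], "gripper": 1}}

```text
t: 31.33
eef_pos: [0.4691, 0.4228, 0.06]
tool_rot: [179.9, 0.1, 24.7]
contact_force: [-0.3, 0.8, 0.4]
width: 0.0857
gripper_force: 0.0
```

{"api": "carry_out", "payload": {"commands": [[0, 0, 0.02, 0, 0, 0], [0, 0, 0.03, 0, 0, 0], [0, 0, 0.035, 0, 0, 0], [0, 0, 0.035, 0, 0, 0], [0, 0, 0.03, 0, 0, 0], [0, -0.005, 0.025, 0, 0, 0], [0.0008, -0.013, 0.013, 0, 0, 0], [0.0012, -0.02, 0, 0, 0, 0]]}}

```text
t: 32.0
eef_pos: [0.4716, 0.3876, 0.2529]
tool_rot: [-179.8, -0.3, 24.9]
contact_force: [0.7, -0.6, -0.2]
width: 0.085
gripper_force: 0.0
```

Run:
```python
from h import *
s=state();print(s["eef_pos"],s["tool_rot"],s["width"])
w=get_image("wrist");cv2.imwrite("pics/w5.png",w[:,:,::-1])
```

```text
[0.47163359 0.38759453 0.25286879] [-179.82900284   -0.33906873   24.86718412] 0.08503707106085649
```

View pics/w5.png

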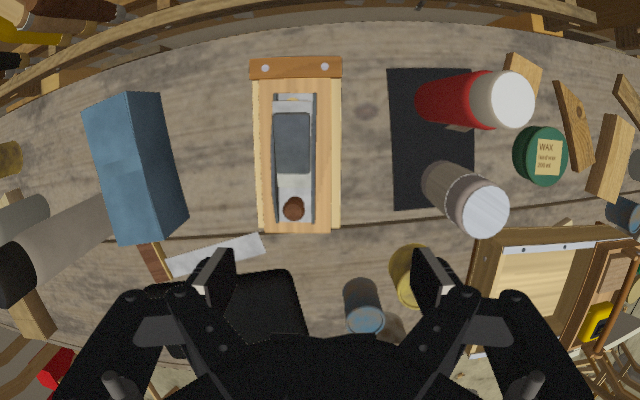

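The plane lies flat and central on the pale board, columns 273–316, rows 93–222. Next I'll slide the tray home.

{"api": "carry_out", "payload": {"commands": [[0.0013, -0.022, 0, 0, 0, -0.002], [0.0013, -0.022, 0, 0, 0, -0.002], [0.0013, -0.022, 0, 0, 0, -0.002], [0.0013, -0.022, 0, 0, 0, -0.002], [0.0013, -0.022, 0, 0, 0, -0.002], [0.0013, -0.022, 0, 0, 0, -0.002], [0.0013, -0.022, 0, 0, 0, -0.002], [0.0013, -0.022, 0, 0, 0, -0.002]], "gripper": 0.7}}

```text
t: 32.72
eef_pos: [0.4816, 0.2073, 0.2485]
tool_rot: [180.0, 0.1, 23.7]
contact_force: [0.5, 0.7, 0.1]
width: 0.0595
gripper_force: 0.0
```

{"api": "carry_out", "payload": {"commands": [[0.0013, -0.022, 0, 0, 0, 0], [0.0013, -0.022, 0, 0, 0, 0], [0.0013, -0.022, 0, 0, 0, 0], [0.0013, -0.022, 0, 0, 0, 0], [0.0013, -0.022, 0, 0, 0, 0], [0.0013, -0.022, 0, 0, 0, 0], [0.0013, -0.022, 0, 0, 0, 0], [0.0013, -0.022, 0, 0, 0, 0]]}}

```text
t: 33.38
eef_pos: [0.4916, 0.0316, 0.2486]
tool_rot: [180.0, 0.1, 23.8]
contact_force: [0.2, 0.9, 0.2]
width: 0.0601
gripper_force: 0.0
```

{"api": "carry_out", "payload": {"commands": [[0.0013, -0.022, 0, 0, 0, 0], [0.0013, -0.022, 0, 0, 0, 0], [0.0013, -0.022, 0, 0, 0, 0], [0.0013, -0.022, 0, 0, 0, 0], [0.0013, -0.022, 0, 0, 0, 0], [0.0013, -0.018, 0, 0, 0, 0], [0.0005, -0.008, 0, 0, 0, 0], [0, 0, 0, 0, 0, 0]]}}

```text
t: 34.05
eef_pos: [0.5, -0.1049, 0.2484]
tool_rot: [180.0, 0.1, 23.6]
contact_force: [0.4, -0.2, 0.2]
width: 0.06
gripper_force: 0.0
```

Now down 0.114 with the small correction, pinch, and slide back.

{"api": "carry_out", "payload": {"commands": [[0.0015, -0.004, -0.012, 0, 0, 0], [0.001, -0.003, -0.02, 0, 0, 0], [0, 0, -0.022, 0, 0, 0], [0, 0, -0.022, 0, 0, 0], [0, 0, -0.018, 0, 0, 0], [0, 0, -0.012, 0, 0, 0], [0, 0, -0.008, 0, 0, 0], [0, 0, 0, 0, 0, 0]]}}

```text
t: 34.72
eef_pos: [0.5023, -0.1082, 0.1335]
tool_rot: [-179.9, 0.1, 23.9]
contact_force: [-0.1, -0.8, -0.0]
width: 0.0595
gripper_force: 0.0
```

{"api": "carry_out", "payload": {"commands": [[0, 0, 0, 0, 0, 0], [0, 0, 0, 0, 0, 0], [0, 0, 0, 0, 0, 0], [0, 0, 0, 0, 0, 0], [0, 0, 0, 0, 0, 0], [0, 0, 0, 0, 0, 0], [0, 0, 0, 0, 0, 0], [0, 0, 0, 0, 0, 0]], "gripper": 0, "squeeze": 30}}

```text
t: 35.38
eef_pos: [0.504, -0.1096, 0.1358]
tool_rot: [179.9, -0.1, 23.8]
contact_force: [-0.2, 0.1, 6.9]
width: 0.0149
gripper_force: 29.3
```

{"api": "carry_out", "payload": {"commands": [[-0.0016, 0.0037, 0, 0, 0, 0], [-0.0032, 0.0073, 0, 0, 0, 0], [-0.0048, 0.011, 0, 0, 0, 0], [-0.0048, 0.011, 0, 0, 0, 0], [-0.0048, 0.011, 0, 0, 0, 0], [-0.0048, 0.011, 0, 0, 0, 0], [-0.0048, 0.011, 0, 0, 0, 0], [-0.0048, 0.011, 0, 0, 0, 0]]}}

```text
t: 36.05
eef_pos: [0.4705, -0.0327, 0.1358]
tool_rot: [179.9, -0.1, 23.7]
contact_force: [0.9, -2.8, 5.8]
width: 0.0147
gripper_force: 29.5
```

{"api": "carry_out", "payload": {"commands": [[-0.0048, 0.011, 0, 0, 0, 0], [-0.0048, 0.011, 0, 0, 0, 0], [-0.0048, 0.011, 0, 0, 0, 0], [-0.0048, 0.011, 0, 0, 0, 0], [-0.0048, 0.011, 0, 0, 0, 0], [-0.0048, 0.011, 0, 0, 0, 0], [-0.0032, 0.0073, 0, 0, 0, 0], [-0.002, 0.0046, 0, 0, 0, 0]]}}

```text
t: 36.72
eef_pos: [0.4361, 0.0461, 0.1358]
tool_rot: [179.9, -0.1, 23.8]
contact_force: [-0.1, -2.2, 7.0]
width: 0.0151
gripper_force: 29.7
```

{"api": "carry_out", "payload": {"commands": [[-0.0016, 0.0037, 0, 0, 0, 0], [-0.0016, 0.0037, 0, 0, 0, 0], [-0.0012, 0.0027, 0, 0, 0, 0], [-0.0008, 0.0018, 0, 0, 0, 0], [-0.0006, 0.0014, 0, 0, 0, 0], [-0.0004, 0.0009, 0, 0, 0, 0], [0, 0, 0, 0, 0, 0]]}}

```text
t: 37.3
eef_pos: [0.4301, 0.0596, 0.1357]
tool_rot: [179.9, -0.1, 23.8]
contact_force: [-1.1, 0.4, 9.2]
width: 0.0149
gripper_force: 29.7
```

{"api": "carry_out", "payload": {"commands": [[-0.0005, 0.0011, 0, 0, 0, 0], [-0.0005, 0.0011, 0, 0, 0, 0], [0, 0, 0, 0, 0, 0], [0, 0, 0, 0, 0, 0]]}}

```text
t: 37.63
eef_pos: [0.4301, 0.0598, 0.1357]
tool_rot: [179.8, -0.1, 23.7]
contact_force: [3.0, -6.6, 7.3]
width: 0.0149
gripper_force: 29.7
```

{"api": "carry_out", "payload": {"commands": [[0, 0, 0, 0, 0, 0], [0, 0, 0, 0, 0, 0], [0, 0, 0, 0, 0, 0], [0, 0, 0.004, 0, 0, 0], [0, 0, 0.012, 0, 0, 0], [0, 0, 0.02, 0, 0, 0], [0, 0, 0.025, 0, 0, 0], [0, 0, 0.025, 0, 0, 0]], "gripper": 0.7}}

```text
t: 38.3
eef_pos: [0.4279, 0.0622, 0.2217]
tool_rot: [-179.9, 0.1, 23.9]
contact_force: [0.6, -0.2, -0.4]
width: 0.0601
gripper_force: 0.0
```

{"api": "carry_out", "payload": {"commands": [[0.002, 0.004, 0.02, 0, 0, 0], [0.006, 0.011, 0.01, 0, 0, 0], [0.0105, 0.02, 0, 0, 0, 0], [0.0105, 0.02, 0, 0, 0, 0], [0.0105, 0.02, 0, 0, 0, 0], [0.0105, 0.02, 0, 0, 0, 0], [0.0105, 0.02, 0, 0, 0, 0], [0.0105, 0.02, 0, 0, 0, 0]], "gripper": 1}}

```text
t: 38.97
eef_pos: [0.4996, 0.1981, 0.2509]
tool_rot: [-180.0, 0.0, 23.8]
contact_force: [-0.0, -0.1, 0.3]
width: 0.0854
gripper_force: 0.0
```

{"api": "carry_out", "payload": {"commands": [[0.0105, 0.02, 0, 0, 0, 0], [0.008, 0.016, 0, 0, 0, 0], [0.005, 0.01, 0, 0, 0, 0], [0, 0, 0, 0, 0, 0], [0, 0, 0, 0, 0, 0]]}}

```text
t: 39.38
eef_pos: [0.5226, 0.2429, 0.2505]
tool_rot: [-180.0, 0.1, 23.9]
contact_force: [0.4, -0.7, -0.3]
width: 0.0853
gripper_force: 0.0
```

Run:
```python
from h import *
import json
s=state();print(s["eef_pos"],s["tool_rot"],s["width"])
json.dump({k:np.array(s[k]).tolist() for k in("eef_pos","tool_rot")},open("w6.json","w"))
w=get_image("wrist");t=get_image("top")
b=cv2.resize(t[150:250,230:430],None,fx=2.5,fy=2.5,interpolation=2)
cv2.imwrite("pics/m6.png",np.vstack([w[0:340],cv2.copyMakeBorder(b,0,0,0,140,0)])[:,:,::-1])
```

```text
[0.52260637 0.24287727 0.25050513] [-1.79995386e+02  5.90155033e-02  2.38571763e+01] 0.08532093314132272
```

View pics/m6.png

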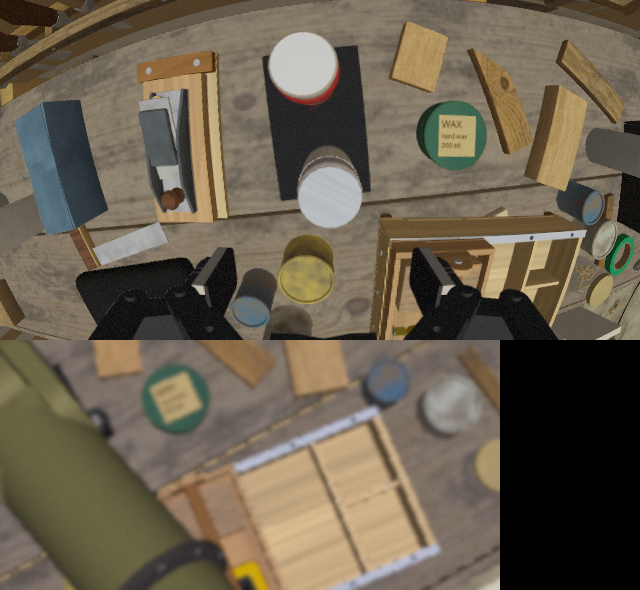

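The tray is home. The tin's top is at (330,191) and the can's cap at (303,64). I'll regrip the tin where I released it.

{"api": "carry_out", "payload": {"commands": [[0.001, -0.001, -0.012, 0, 0, 0], [0.0014, -0.0014, -0.025, 0, 0, 0], [0, 0, -0.028, 0, 0, 0], [0, 0, -0.028, 0, 0, 0], [0, 0, -0.025, 0, 0, 0], [0, 0, -0.02, 0, 0, 0], [0, 0, -0.014, 0, 0, 0], [0, 0, -0.009, 0, 0, 0]]}}

```text
t: 40.15
eef_pos: [0.5247, 0.2386, 0.0884]
tool_rot: [180.0, 0.1, 23.7]
contact_force: [0.1, 0.2, -0.2]
width: 0.0853
gripper_force: 0.0
```

{"api": "carry_out", "payload": {"commands": [[0, 0, 0, 0, 0, 0], [0, 0, 0, 0, 0, 0], [0, 0, 0, 0, 0, 0], [0, 0, 0, 0, 0, 0], [0, 0, 0, 0, 0, 0], [0, 0, 0, 0, 0, 0], [0, 0, 0, 0, 0, 0], [0, 0, 0, 0, 0, 0]], "gripper": 0.5, "squeeze": 45}}

```text
t: 40.82
eef_pos: [0.5263, 0.2405, 0.0909]
tool_rot: [180.0, -0.1, 23.8]
contact_force: [0.2, -2.0, 6.6]
width: 0.0586
gripper_force: 49.4
```

{"api": "carry_out", "payload": {"commands": [[0, 0, 0.005, 0, 0, 0], [0, 0, 0.012, 0, 0, 0], [0, 0, 0.02, 0, 0, 0], [0, 0, 0.028, 0, 0, 0], [0, 0, 0.03, 0, 0, 0], [0, 0, 0.03, 0, 0, 0], [0, 0, 0.028, 0, 0, 0], [0, -0.005, 0.022, 0, 0, 0]]}}

```text
t: 41.48
eef_pos: [0.5249, 0.237, 0.2672]
tool_rot: [-179.9, -0.1, 23.9]
contact_force: [-0.0, 0.1, -3.0]
width: 0.0589
gripper_force: 49.1
```

{"api": "carry_out", "payload": {"commands": [[0.001, -0.012, 0.012, 0, 0, 0], [0.0017, -0.02, 0, 0, 0, 0], [0.0017, -0.02, 0, 0, 0, 0], [0.0017, -0.02, 0, 0, 0, 0], [0.0017, -0.02, 0, 0, 0, 0], [0.0017, -0.02, 0, 0, 0, 0], [0.0017, -0.02, 0, 0, 0, 0], [0.0017, -0.02, 0, 0, 0, 0]]}}

```text
t: 42.15
eef_pos: [0.5378, 0.0828, 0.2766]
tool_rot: [-180.0, 0.0, 23.8]
contact_force: [1.3, -0.5, -2.6]
width: 0.0587
gripper_force: 49.1
```

{"api": "carry_out", "payload": {"commands": [[0.0017, -0.02, 0, 0, 0, 0], [0.0017, -0.02, 0, 0, 0, 0], [0.0017, -0.02, 0, 0, 0, 0], [0.0017, -0.02, 0, 0, 0, 0], [0.0017, -0.02, 0, 0, 0, 0], [0.0017, -0.02, 0, 0, 0, 0], [0.0017, -0.02, 0, 0, 0, 0], [0.0017, -0.02, 0, 0, 0, 0]]}}

```text
t: 42.82
eef_pos: [0.5515, -0.0771, 0.2766]
tool_rot: [-179.9, 0.0, 23.8]
contact_force: [-0.2, -0.4, -2.3]
width: 0.0589
gripper_force: 49.1
```

{"api": "carry_out", "payload": {"commands": [[0.0013, -0.015, 0, 0, 0, 0], [0.0008, -0.01, 0, 0, 0, 0], [0.0005, -0.006, 0, 0, 0, 0], [0, 0, 0, 0, 0, 0], [0, 0, 0, 0, 0, 0]]}}

```text
t: 43.23
eef_pos: [0.5544, -0.1066, 0.2767]
tool_rot: [-179.9, -0.0, 23.8]
contact_force: [0.5, 0.2, -2.1]
width: 0.0586
gripper_force: 49.1
```

{"api": "carry_out", "payload": {"commands": [[0.0008, -0.0018, -0.01, 0, 0, 0], [0, 0, -0.02, 0, 0, 0], [0, 0, -0.025, 0, 0, 0], [0, 0, -0.025, 0, 0, 0], [0, 0, -0.025, 0, 0, 0], [0, 0, -0.02, 0, 0, 0], [0, 0, -0.015, 0, 0, 0], [0, 0, -0.01, 0, 0, 0]]}}

```text
t: 43.9
eef_pos: [0.5543, -0.108, 0.1245]
tool_rot: [-179.9, 0.1, 23.9]
contact_force: [0.3, 0.0, -2.4]
width: 0.0591
gripper_force: 49.0
```

{"api": "carry_out", "payload": {"commands": [[0, 0, -0.005, 0, 0, 0], [0, 0, -0.002, 0, 0, 0], [0, 0, -0.002, 0, 0, 0], [0, 0, -0.001, 0, 0, 0], [0, 0, 0, 0, 0, 0], [0, 0, 0, 0, 0, 0]]}}

```text
t: 44.4
eef_pos: [0.5557, -0.1094, 0.1174]
tool_rot: [180.0, -0.1, 23.8]
contact_force: [0.3, -1.4, -2.6]
width: 0.059
gripper_force: 49.0
```

{"api": "carry_out", "payload": {"commands": [[0, 0, -0.0015, 0, 0, 0], [0, 0, -0.0015, 0, 0, 0], [0, 0, -0.001, 0, 0, 0], [0, 0, 0, 0, 0, 0]]}}

```text
t: 44.73
eef_pos: [0.5556, -0.1093, 0.113]
tool_rot: [180.0, -0.0, 23.8]
contact_force: [-0.1, -0.4, -1.1]
width: 0.0592
gripper_force: 49.2
```

{"api": "carry_out", "payload": {"commands": [[0, 0, -0.001, 0, 0, 0], [0, 0, 0, 0, 0, 0]]}}

```text
t: 44.9
eef_pos: [0.5559, -0.1093, 0.1128]
tool_rot: [179.9, -0.1, 23.8]
contact_force: [-1.6, -1.2, 7.5]
width: 0.0588
gripper_force: 49.8
```

{"api": "carry_out", "payload": {"commands": [[0, 0, 0, 0, 0, 0], [0, 0, 0, 0, 0, 0], [0, 0, 0, 0, 0, 0], [0, 0, 0, 0, 0, 0], [0, 0, 0, 0, 0, 0], [0, 0, 0.006, 0, 0, 0], [0, 0, 0.014, 0, 0, 0], [0, 0, 0.022, 0, 0, 0]], "gripper": 1}}

```text
t: 45.57
eef_pos: [0.5541, -0.1092, 0.1529]
tool_rot: [-179.9, 0.2, 23.8]
contact_force: [-0.1, -0.4, 0.0]
width: 0.0855
gripper_force: 0.0
```

{"api": "carry_out", "payload": {"commands": [[0, 0, 0.028, 0, 0, 0], [0, 0, 0.028, 0, 0, 0], [0, 0, 0.028, 0, 0, 0], [0.001, 0.006, 0.02, 0, 0, 0], [0.002, 0.014, 0.01, 0, 0, 0], [0.003, 0.022, 0, 0, 0, 0], [0.003, 0.022, 0, 0, 0, 0], [0.003, 0.022, 0, 0, 0, 0]]}}

```text
t: 46.23
eef_pos: [0.5671, -0.0215, 0.2677]
tool_rot: [-180.0, 0.0, 23.8]
contact_force: [-0.6, -0.4, -0.5]
width: 0.0852
gripper_force: 0.0
```

{"api": "carry_out", "payload": {"commands": [[0.003, 0.022, 0, 0, 0, 0], [0.003, 0.022, 0, 0, 0, 0], [0.003, 0.022, 0, 0, 0, 0], [0.003, 0.022, 0, 0, 0, 0], [0.003, 0.022, 0, 0, 0, 0], [0.003, 0.022, 0, 0, 0, 0], [0.003, 0.022, 0, 0, 0, 0], [0.003, 0.022, 0, 0, 0, 0]]}}

```text
t: 46.9
eef_pos: [0.5907, 0.1549, 0.2672]
tool_rot: [-180.0, 0.1, 23.9]
contact_force: [0.4, 0.1, -0.6]
width: 0.0852
gripper_force: 0.0
```

{"api": "carry_out", "payload": {"commands": [[0.003, 0.022, 0, 0, 0, 0], [0.003, 0.022, 0, 0, 0, 0], [0.003, 0.022, 0, 0, 0, 0], [0.003, 0.022, 0, 0, 0, 0], [0.0025, 0.018, 0, 0, 0, 0], [0.0015, 0.01, 0, 0, 0, 0], [0, 0.003, 0, 0, 0, 0], [0, 0, 0, 0, 0, 0]]}}

```text
t: 47.57
eef_pos: [0.6067, 0.2726, 0.2672]
tool_rot: [-180.0, 0.1, 23.9]
contact_force: [0.7, -0.1, -0.3]
width: 0.085
gripper_force: 0.0
```

{"api": "carry_out", "payload": {"commands": [[0.002, 0.011, 0, 0, 0, 0], [0.002, 0.01, 0, 0, 0, 0], [0, 0, 0, 0, 0, 0], [0, 0, -0.012, 0, 0, 0], [0, 0, -0.022, 0, 0, 0], [0, 0, -0.025, 0, 0, 0], [0, 0, -0.025, 0, 0, 0], [0, 0, -0.02, 0, 0, 0]]}}

```text
t: 48.23
eef_pos: [0.6111, 0.2919, 0.1621]
tool_rot: [180.0, 0.1, 23.8]
contact_force: [-0.2, 0.0, -0.1]
width: 0.0857
gripper_force: 0.0
```

{"api": "carry_out", "payload": {"commands": [[0, 0, -0.015, 0, 0, 0], [0, 0, -0.008, 0, 0, 0], [0, 0, -0.004, 0, 0, 0], [0, 0, 0, 0, 0, 0], [0, 0, 0, 0, 0, 0]]}}

```text
t: 48.65
eef_pos: [0.6118, 0.2929, 0.1377]
tool_rot: [-180.0, -0.1, 23.8]
contact_force: [-0.2, 0.2, -0.7]
width: 0.0855
gripper_force: 0.0
```

{"api": "carry_out", "payload": {"commands": [[0, 0, 0, 0, 0, 0], [0, 0, 0, 0, 0, 0], [0, 0, 0, 0, 0, 0], [0, 0, 0, 0, 0, 0], [0, 0, 0, 0, 0, 0], [0, 0, 0, 0, 0, 0], [0, 0, 0, 0, 0, 0], [0, 0, 0, 0, 0, 0]], "gripper": 0.4}}

```text
t: 49.32
eef_pos: [0.612, 0.2933, 0.1383]
tool_rot: [-180.0, -0.2, 23.8]
contact_force: [-0.9, 0.1, 6.2]
width: 0.05
gripper_force: 46.5
```

{"api": "carry_out", "payload": {"commands": [[0, 0, 0.006, 0, 0, 0], [0, 0, 0.014, 0, 0, 0], [0, 0, 0.022, 0, 0, 0], [0, 0, 0.028, 0, 0, 0], [0, 0, 0.03, 0, 0, 0], [0, 0, 0.03, 0, 0, 0], [0, 0, 0.03, 0, 0, 0], [0, 0, 0.025, 0, 0, 0]]}}

```text
t: 49.98
eef_pos: [0.611, 0.2925, 0.324]
tool_rot: [-180.0, -0.0, 23.8]
contact_force: [0.5, 0.5, -2.1]
width: 0.0499
gripper_force: 47.4
```

{"api": "carry_out", "payload": {"commands": [[-0.002, -0.006, 0.008, 0, 0, 0], [-0.0045, -0.014, 0, 0, 0, 0], [-0.0064, -0.02, 0, 0, 0, 0], [-0.0064, -0.02, 0, 0, 0, 0], [-0.0064, -0.02, 0, 0, 0, 0], [-0.0064, -0.02, 0, 0, 0, 0], [-0.0064, -0.02, 0, 0, 0, 0], [-0.0064, -0.02, 0, 0, 0, 0]]}}

```text
t: 50.65
eef_pos: [0.5652, 0.1508, 0.3283]
tool_rot: [180.0, 0.2, 23.8]
contact_force: [0.8, 0.0, -2.1]
width: 0.0498
gripper_force: 47.4
```

{"api": "carry_out", "payload": {"commands": [[-0.0064, -0.02, 0, 0, 0, 0], [-0.0064, -0.02, 0, 0, 0, 0], [-0.0064, -0.02, 0, 0, 0, 0], [-0.0064, -0.02, 0, 0, 0, 0], [-0.0064, -0.02, 0, 0, 0, 0], [-0.0064, -0.02, 0, 0, 0, 0], [-0.0064, -0.02, 0, 0, 0, 0], [-0.0064, -0.02, 0, 0, 0, 0]]}}

```text
t: 51.32
eef_pos: [0.5137, -0.0089, 0.3285]
tool_rot: [-180.0, 0.1, 23.8]
contact_force: [1.2, -0.4, -3.0]
width: 0.0501
gripper_force: 47.4
```

{"api": "carry_out", "payload": {"commands": [[-0.0064, -0.02, 0, 0, 0, 0], [-0.0064, -0.02, 0, 0, 0, 0], [-0.0064, -0.02, 0, 0, 0, 0], [-0.0064, -0.02, 0, 0, 0, 0], [-0.0064, -0.02, 0, 0, 0, 0], [-0.005, -0.016, 0, 0, 0, 0], [-0.003, -0.01, 0, 0, 0, 0], [0, 0, 0, 0, 0, 0]]}}

```text
t: 51.98
eef_pos: [0.4737, -0.1361, 0.3288]
tool_rot: [-180.0, 0.1, 23.6]
contact_force: [0.9, 0.4, -2.4]
width: 0.05
gripper_force: 47.4
```

Remaining offset (-0.005, -0.011), then down 0.168.

{"api": "carry_out", "payload": {"commands": [[-0.003, -0.006, 0, 0, 0, 0], [-0.002, -0.005, 0, 0, 0, 0], [0, 0, -0.008, 0, 0, 0], [0, 0, -0.015, 0, 0, 0], [0, 0, -0.022, 0, 0, 0], [0, 0, -0.025, 0, 0, 0], [0, 0, -0.022, 0, 0, 0], [0, 0, -0.015, 0, 0, 0]]}}

```text
t: 52.65
eef_pos: [0.4694, -0.1432, 0.2203]
tool_rot: [-179.9, 0.1, 23.9]
contact_force: [0.1, -0.4, -2.6]
width: 0.0504
gripper_force: 47.5
```

{"api": "carry_out", "payload": {"commands": [[0, 0, -0.012, 0, 0, 0], [0, 0, -0.015, 0, 0, 0], [0, 0, -0.014, 0, 0, 0], [0, 0, -0.01, 0, 0, 0], [0, 0, -0.004, 0, 0, 0], [0, 0, 0, 0, 0, 0]]}}

```text
t: 53.15
eef_pos: [0.4698, -0.1435, 0.1666]
tool_rot: [-179.9, 0.1, 23.9]
contact_force: [0.4, 0.0, -2.5]
width: 0.0496
gripper_force: 47.5
```

Run:
```python
from h import *
s=state();print(s["eef_pos"],s["contact_force"])
w=get_image("wrist");cv2.imwrite("pics/w7.png",w[:,:,::-1])
```

```text
[ 0.46978445 -0.14351764  0.16664796] [ 0.39149246  0.04439653 -2.47100412]
```

View pics/w7.png

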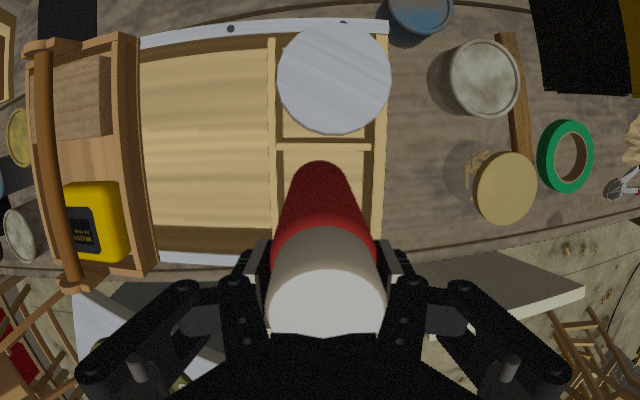

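The can is inside its pocket with its base near (320,165), and the tin stands in its own, top at (335,80). Lowering the last few millimetres.

{"api": "carry_out", "payload": {"commands": [[0, -0.0025, -0.002, 0, 0, 0], [0, 0, -0.002, 0, 0, 0], [0, 0, -0.001, 0, 0, 0], [0, 0, -0.001, 0, 0, 0], [0, 0, 0, 0, 0, 0]]}}

```text
t: 53.62
eef_pos: [0.4702, -0.1469, 0.1618]
tool_rot: [180.0, -0.0, 23.8]
contact_force: [-0.8, 0.2, -3.2]
width: 0.0499
gripper_force: 47.5
```

{"api": "carry_out", "payload": {"commands": [[0, 0, -0.001, 0, 0, 0], [0, 0, 0, 0, 0, 0]]}}

```text
t: 53.78
eef_pos: [0.4703, -0.1468, 0.1607]
tool_rot: [-180.0, -0.0, 23.8]
contact_force: [0.2, 0.5, -2.7]
width: 0.0501
gripper_force: 47.5
```

{"api": "carry_out", "payload": {"commands": [[0, 0, -0.001, 0, 0, 0], [0, 0, -0.0007, 0, 0, 0], [0, 0, 0, 0, 0, 0]]}}

```text
t: 54.03
eef_pos: [0.4712, -0.1465, 0.1602]
tool_rot: [179.9, -0.1, 23.8]
contact_force: [-1.8, 1.4, 6.1]
width: 0.0502
gripper_force: 48.5
```

{"api": "carry_out", "payload": {"commands": [[0, 0, 0, 0, 0, 0], [0, 0, 0, 0, 0, 0], [0, 0, 0, 0, 0, 0], [0, 0, 0, 0, 0, 0], [0, 0, 0, 0, 0, 0], [0, 0, 0.006, 0, 0, 0], [0, 0, 0.014, 0, 0, 0], [0, 0, 0.022, 0, 0, 0]], "gripper": 1}}

```text
t: 54.7
eef_pos: [0.4691, -0.1466, 0.2004]
tool_rot: [-179.9, 0.1, 23.8]
contact_force: [0.2, 0.0, -0.2]
width: 0.0855
gripper_force: 0.0
```

{"api": "carry_out", "payload": {"commands": [[0, 0, 0.028, 0, 0, 0], [0, 0, 0.03, 0, 0, 0], [0, 0, 0.03, 0, 0, 0], [0, 0, 0.03, 0, 0, 0], [0, 0, 0.03, 0, 0, 0], [-0.005, -0.015, 0.02, 0, 0, 0], [-0.01, -0.025, 0.01, 0, 0, 0], [-0.01, -0.025, 0, 0, 0, 0]]}}

```text
t: 55.37
eef_pos: [0.4461, -0.2119, 0.3824]
tool_rot: [179.8, -0.2, 24.0]
contact_force: [0.4, -0.5, -0.4]
width: 0.0855
gripper_force: 0.0
```

{"api": "carry_out", "payload": {"commands": [[-0.01, -0.025, 0, 0, 0, 0], [-0.01, -0.025, 0, 0, 0, 0], [-0.01, -0.025, 0, 0, 0, 0], [-0.01, -0.025, 0, 0, 0, 0], [-0.01, -0.02, 0, 0, 0, 0], [-0.005, -0.01, 0, 0, 0, 0], [0, 0, 0, 0, 0, 0], [0, 0, 0, 0, 0, 0]]}}

```text
t: 56.03
eef_pos: [0.3906, -0.3412, 0.3792]
tool_rot: [-180.0, -0.0, 23.8]
contact_force: [-0.1, 0.5, 0.3]
width: 0.0855
gripper_force: 0.0
```

Run:
```python
from h import *
s=state();print(s["eef_pos"],s["contact_force"],s["joint_vel"].round(2))
t=get_image("top");cv2.imwrite("pics/fin.png",cv2.resize(t[140:280,160:430],None,fx=2.9,fy=2.9,interpolation=2)[:,:,::-1])
```

```text
[ 0.39056945 -0.34115544  0.37917451] [-0.11983961  0.52038404  0.25682337] [-1.44 -0.41 -1.57  0.31 -0.39 -0.03 -0.38]
```

View pics/fin.png

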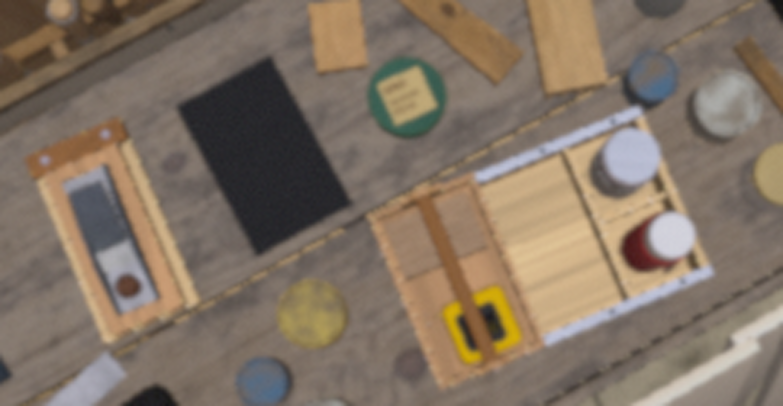

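The plane lies centred on the board near (110,240), the tray is home, and the can (670,238) and tin (630,157) are upright in their pockets.

```bash
python3 -c "
from rig import *
print(finish_job())"
```

```text
the job is handed in; nothing more can be done
None
```

The job is done and handed in at about 56 s: the plane lies sole down and lengthwise on the middle of the pale board, the tray is fully home, the can and tin are upright in their own pockets, and I did not touch the wax tin or the jar; I viewed 15 pictures, one over the limit of 14.

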